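Bed sugar cakes in the spring-floor stacker

ROBOT

A 6-joint arm with a two-finger parallel gripper is mounted at the origin on the work surface. World frame = base frame: x ahead of the robot, y to its left, z up, the work surface at z = 0. Lengths are in m, angles in rad, forces in N, time in s.
With the tool pointing down it reaches from about 0.25 to 0.775 m from the base axis. Payload 4 kg.
Tool frame: the origin (TCP) lies at the very end of the fingers, on their centre line; the grasp point (between the pads) lies 19 mm behind it; z points along the fingers, y is the line along which they close (so a half turn about z gives the same grasp; the last joint's range is limited). The gripper opens to 94 mm and grips with 3 to 60 N. Pads are 16 mm wide; open, the fingers measure 119 mm over their backs; the gripper's body (75 mm by 177 mm) begins 78 mm behind the grasp point.
Start: joints at [1.021, 0.087, 1.371, -0, 1.684, -0.103], TCP at [0.238, 0.496, 0.206] pointing down, gripper open.
Joint ranges: [-3.1, 3.1], [-0.76, 2.03], [0.27, 2.55], [-1.08, 4.22], [0.17, 2.65], [-2.57, 2.57]. Speed limits (rad/s): [2.79, 2.79, 3.14, 3.14, 3.14, 3.14].

INTERFACE

Orientations are given as [roll, pitch, yaw] about the fixed x, y, z axes, in that order (R = Rz(yaw) Ry(pitch) Rx(roll)).
In Python, from bench import robot gives the robot as it stands. The module is installed in compiled form; this text tells all that it offers.
- The arm moves only by the tool move_arm, never from a script. Its argument "deltas" is one flat list of numbers, 7 for each row, row after row: the turn, a rotation vector about the tool's x, y, z in rad, then the shift along the tool's x, y, z in cm, then the closure, from -1 (fully open) to 1 (shut). A call has 1 to 8 rows; each row is the pose to reach, as a shift and turn from the pose commanded when the call began, along the tool's axes at that moment; what a row does not reach only later rows make up. A row lasts 1/10 s, in which the tool goes at most 50 mm and 8.59 degrees, less where a joint would pass 70% of its speed; a pose out of reach is approached as far as the arm can. A call with a gripper value outside its range is refused whole. The fingers move at their own pace and stop on an object; the grip force is fixed at half the most. Time passes only in rows, so rows that repeat a pose let the fingers close. It gives the time, the measured TCP pose, the force, the opening and the grip force at its end, in the units of the state.
- robot.get_obs(): the state, without advancing time (a new reading comes with each control period).
- robot.snapshot(name): name is "side" or "top" or "wrist"; returns a dict with "image" (384x512x3 uint8, red, green, blue), "depth" (384x512 float32, m along the optical axis (not along the pixel's ray), 0 where there is no reading), "fov_y" (degrees; the focal length in pixels is half the picture's height over the tangent of half this angle, whatever the lens; pixels are square), "cx", "cy" (the principal point, pixels), "D" ([k1, k2, p1, p2, k3] as OpenCV has them; the pictures are not rectified), "origin" and "orientation" of the camera in the world; the wrist camera has in their place "T_tool_cam" (4x4, takes a point from camera to tool coordinates, whose origin is the TCP and whose axes are the flange's). Camera axes: x right, y up, looking along -z (the intrinsics and any distortion apply to the point x, -y, -z); pixel columns grow to the right and rows downward; lengths in m; the calibration is good to about 2 mm. A picture is of the moment at which its call begins: read the wrist's pose just before it.
- robot.close_job(): hands the job in; it is judged then, once.
The state is a dict: "time": time; "joint_positions": joint angles; "qvel": joint speeds; "joint_torque": joint torques, N m; "tool_pos": TCP position; "ee_rot": TCP orientation; "wrist_force": force on the tool from outside, world axes, zero at the start; "wrist_torque": the same for the moment, N m; "width": finger opening in m; "finger_force": force on a finger pad.
Only numpy, scipy, OpenCV 4.12 (cv2) and the standard library are available. Lean on these libraries where they do the work, as an engineer would, in place of code of your own. Each camera call takes 0.05 s, during which the arm holds its last target. There are 200 camera calls.

TASK

Load the spring-floor stacker: dip the bristles of the dauber in the oil cup, dab them on the middle of the bare sprung plate so the sugar won't stick, then stack every sugar cake on the counter flat between the four posts, centred on the plate. With the tamper held square, press the stack down until the plate bottoms out level, keep it down for a full second and let it come back up. Finish with the tamper and the dauber standing upright on the rubber mat and the cup upright; leave the jar, the tin and the lidded tub alone.

Things in the scene. Friction and masses are not known exactly. Their poses are not given: they have to be found in the camera images.
- stacker: The stacker, fixed to the counter: white base 104 x 104 x 18 mm high, with four upright steel guide posts (8 mm thick, tops 100 mm above the counter) at its x, y = +-28 mm, so 48 mm clear between neighbouring posts and 72 mm across the diagonal. Origin at the centre of its underside; x and y along the base's sides, z up.
- plate (a joint): Travel of the stacker's sprung plate, m: 0 up (at rest), 0.025 bottomed out. The spring starts to give at a push of about 4.5 N and bottoms out at about 12.5 N, the weight of cakes included; the cakes' weight alone does not move it.
- plate_face (a point): Centre of the upper face of the sprung plate, an aluminium disc of 52 mm diameter, 5 mm thick, in the middle of the four posts; its face is 50 mm above the counter at rest, 25 mm when bottomed out. z is the normal of the face. The plate can rock a few degrees on a stiff spring gimbal, so a push off its middle tilts it.
- cake1_mid (a point): A brown sugar cake, a hard flat disc of 58 mm diameter, 18 mm thick, about 66 g, lying flat on the counter. The point is its centre, half-way up. Two to four cakes are present.
- cake2_mid (a point): A brown sugar cake, a hard flat disc of 58 mm diameter, 18 mm thick, about 66 g, lying flat on the counter. The point is its centre, half-way up. Two to four cakes are present.
- cake3_mid (a point): A brown sugar cake, a hard flat disc of 58 mm diameter, 18 mm thick, about 66 g, lying flat on the counter. The point is its centre, half-way up. Two to four cakes are present.
- cake4_mid (a point): A brown sugar cake, a hard flat disc of 58 mm diameter, 18 mm thick, about 66 g, lying flat on the counter. The point is its centre, half-way up. Two to four cakes are present.
- tamper_mid (a point): The tamper, about 350 g, 110 mm tall, standing upright on its flat foot on the mat: steel foot disc of 56 mm diameter and 14 mm thick, thin neck (18 mm) up to 60 mm, then a dark square wooden grip 28 x 28 mm, from 58 to 110 mm above the foot's underside. The point is on its axis, half-way up (55 mm above the underside); x and y along the grip's sides, z up.
- tamper_foot (a point): Centre of the underside of the tamper's foot, axes as above.
- dauber_mid (a point): The dauber, a stubby round brush of about 90 g, 120 mm tall, standing upright on its bristles on the mat: bristle head of 27 mm diameter up to 32 mm (it behaves as stiff), steel ferrule of 29 mm up to 46 mm, then a pale square wooden handle 20 x 20 mm from 46 to 120 mm. The point is on its axis, half-way up (60 mm above the bristle end); x and y along the handle's sides, z up.
- dauber_tip (a point): Centre of the flat bristle end (underside) of the dauber, axes as above.
- cup_mouth (a point): Centre of the mouth of the oil cup, a loose open dark steel cup of about 300 g, 70 mm across its mouth, 48 mm high, walls 3 mm, tapering slightly downwards, standing on the counter. z up.
- mat_face (a point): Centre of the upper face of the black rubber mat, fixed to the counter: 120 mm along its x, 210 mm along its y, 3 mm thick. The tamper and the dauber stand on it, one in each half, which is in which varies.
- spice_jar: A jar 70 mm across and 110 mm tall, to be left alone. Origin under its centre.
- tin: A tin 74 mm across and 100 mm tall, to be left alone. Origin under its centre.
- lidded_tub: A white lidded tub 108 x 148 x 85 mm high, to be left alone. Origin under its centre.
There are look-alikes about, which are no part of the job. What is shaped like the part that bears cake3_mid but yellow is not meant.

How it is judged:
By the outcome, as a careful person would: the job done as asked, in the order asked, and still so for the second after the job is handed in, with the robot touching nothing.
Of cake1, cake2, cake3, cake4 only 2 to 4 are there at a start; the rules pass over those that are not, and their reading is None.
At some moment in a run one of cake1, cake2, cake3, cake4, tamper, cup may be knocked a few centimetres aside while the robot is not near it.
It also fails if it takes over 210 s, if anything falls off the work surface, if the arm or the gripper's body presses on something with over 40 N, if the wrist force passes 120 N, or if a joint passes its speed limit or range.

## Working session

There is one attempt and no reset: what is moved stays moved. The work goes in short steps, Python scripts to look and compute and a tool call to move; the robot and the scene stay as the last step left them, time stands still between calls to the robot, and variables do not carry over. Pictures are saved under pics/ and viewed, at most 14 in all, crops included, and the job is handed in when it is done.

Besides the shell and the picture viewer there is one more tool, called after "Call:" by a JSON object that holds its "api" and its "payload", one argument or row to a line. move_arm: Moves the arm, as the interface text tells. Its arguments: {"type":"object","properties":{"deltas":{"type":"array","items":{"type":"number"}}},"required":["deltas"]}

```bash
mkdir -p pics
cat > h.py <<'E'
import numpy as np, cv2
from scipy.spatial.transform import Rotation as R
from bench import robot
def snap(name):
    o=robot.get_obs(); s=robot.snapshot(name)
    if name=="wrist":
        T=np.eye(4); T[:3,:3]=R.from_euler('xyz',o["ee_rot"]).as_matrix(); T[:3,3]=o["tool_pos"]; T=T@np.array(s["T_tool_cam"])
    else:
        T=np.eye(4); q=np.array(s["orientation"]); T[:3,3]=s["origin"]
        T[:3,:3]=q if q.shape==(3,3) else R.from_euler('xyz',q).as_matrix()
    s["T"]=T; return s
def cloud(s):
    h,w=s["depth"].shape; f=h/2/np.tan(np.radians(s["fov_y"])/2)
    K=np.array([[f,0,s["cx"]],[0,f,s["cy"]],[0,0,1]])
    v,u=np.mgrid[0:h,0:w]
    p=cv2.undistortPoints(np.stack([u,v],-1).reshape(-1,1,2).astype(float),K,np.array(s["D"],float)).reshape(h,w,2)
    d=s["depth"]; P=np.stack([p[...,0]*d,-p[...,1]*d,-d],-1)@s["T"][:3,:3].T+s["T"][:3,3]
    P[d==0]=np.nan; return P
def save(s,n,crop=None,k=1):
    im=s["image"][...,::-1]
    if crop: a,b,c,d=crop; im=im[b:d,a:c]
    cv2.imwrite(f"pics/{n}.png",cv2.resize(im,None,fx=k,fy=k,interpolation=cv2.INTER_CUBIC))
E
python3 - <<'E'
from h import *
import pickle
a=snap("top");b=snap("side")
print({k:a[k] for k in a if k not in("image","depth")})
print(b["orientation"],b["origin"],robot.get_obs())
pickle.dump((a,b),open("s0.pkl","wb"))
save(a,"top0",k=1.5);save(b,"side0",k=1.5)
E
```

```text
{'fov_y': 54.80219124804389, 'cx': 255.77876195408103, 'cy': 186.33889196925034, 'D': array([-0.08194582,  0.        ,  0.        ,  0.        ,  0.        ]), 'origin': array([0.40811081, 0.06454304, 1.06472969]), 'orientation': array([ 0.15485935,  0.01002266, -1.58041877]), 'T': array([[-0.00962181,  0.98797262, -0.15432928,  0.40811081],
       [-0.99990348, -0.01105296, -0.00841795,  0.06454304],
       [-0.0100225 ,  0.15423339,  0.98798361,  1.06472969],
       [ 0.        ,  0.        ,  0.        ,  1.        ]])}
[ 0.7454172   0.00595507 -0.78621768] [-0.0628425  -0.56454935  1.00141345] {'time': 0.1, 'joint_positions': array([ 1.02090579e+00,  8.78820191e-02,  1.37209864e+00, -1.51621239e-06,
        1.68361207e+00, -1.03054509e-01]), 'qvel': array([-0.00067676, -0.00202762, -0.00248307, -0.00025516, -0.00018369,
        0.00065664]), 'joint_torque': array([ 1.33987636e-03, -3.41251552e+01, -3.03303337e+01,  7.18984008e-02,
        3.03869275e-02, -1.20704303e-04]), 'tool_pos': array([0.23738245, 0.49558063, 0.204423  ]), 'ee_rot': array([-3.13960304e+00, -2.04252451e-04,  2.69475625e+00]), 'wrist_force': array([ 0.77831906, -1.35963001, -0.59520478]), 'wrist_torque': array([ 0.05774385,  0.05164758, -0.01868925]), 'finger_force': 0.0, 'width': 0.09393105065925914}
```

View pics/top0.png

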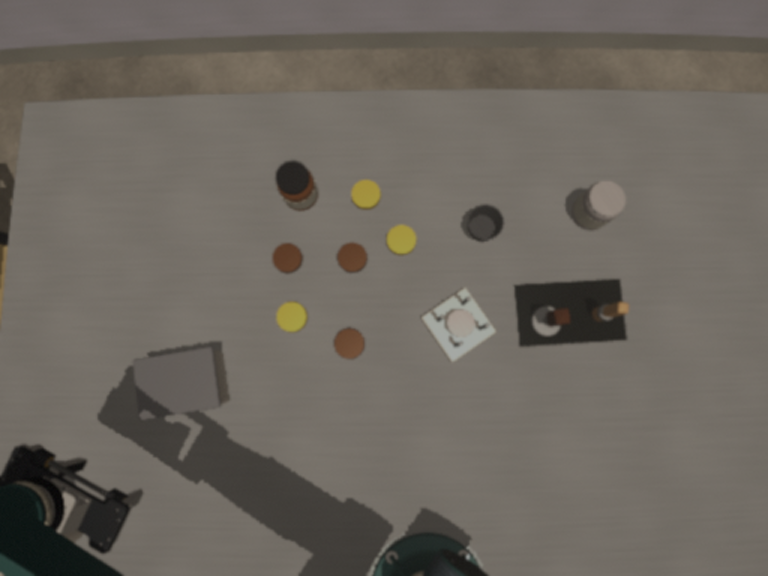

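View pics/side0.png

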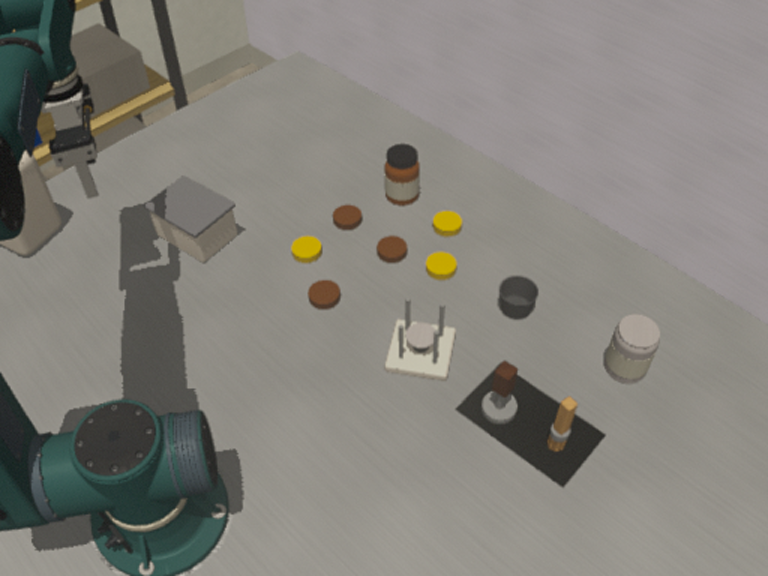

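Top view (1.5x): the brown cakes are at (287,258), (352,258) and (349,343). The look-alikes at (366,194), (401,239) and (291,317) are yellow, so they are excluded. The stacker is at (459,324), the cup at (483,223), and the mat has the tamper at (548,318) and the dauber at (610,312). The jar, tin and tub stand away from these.

```bash
cat > m.py <<'E'
from h import *
import sys
def blobs(s,P,mask,zlo,zhi,amin=30):
    m=(mask&(P[...,2]>zlo)&(P[...,2]<zhi)).astype(np.uint8)
    n,l,st,c=cv2.connectedComponentsWithStats(m)
    out=[]
    for i in range(1,n):
        if st[i,4]>=amin:
            Q=P[l==i]; (cx,cy),(w,h),a=cv2.minAreaRect((Q[:,:2]*1000).astype(np.float32))
            (ex,ey),rr=cv2.minEnclosingCircle((Q[:,:2]*1000).astype(np.float32))
            out.append((c[i].round(0),st[i,4],Q.mean(0).round(4),np.round([cx,cy,w,h,a],1),np.round([ex,ey,rr],1),np.percentile(Q[:,2],[5,50,95]).round(4)))
    return out
E
python3 - <<'E'
from m import *
import pickle
for nm,s in zip(("top","side"),pickle.load(open("s0.pkl","rb"))):
    P=cloud(s); H=cv2.cvtColor(s["image"],cv2.COLOR_RGB2HSV); h,S,V=[H[...,i].astype(int) for i in range(3)]
    ok=(P[...,0]>.2)&(abs(P[...,1])<.45)
    print(nm)
    for t,m,a,b in (("brown",(h<15)&(S>110),.012,.03),("white base",(S<60)&(V>150),.01,.03),("plate",(S<60),.04,.062),("foot",(S<80),.01,.028),("grip",(S>70),.1,.13),("rim",(S<90)&(V<110),.04,.055),("mat",(V<50),-.005,.009),("tall",S>-1,.095,.14)):
        print(t); [print("  ",*x) for x in blobs(s,P,ok&m,a,b,15)]
E
```

```text
top
brown
   [191. 172.] 261 [0.6171 0.26   0.018 ] [6.174e+02 2.604e+02 5.080e+01 5.270e+01 1.000e-01] [617.4 260.5  27. ] [0.0152 0.0179 0.0214]
   [234. 171.] 263 [0.6163 0.1346 0.0181] [615.7 134.5  49.5  50.3  89.8] [616.6 134.3  26.4] [0.0147 0.0182 0.0215]
   [232. 228.] 273 [0.4525 0.1404 0.0185] [453.7 140.3  48.3  50.8  89.4] [452.8 140.3  26.4] [0.0157 0.0184 0.0221]
white base
   [309. 195.] 28 [ 0.5438 -0.078   0.0182] [543.5 -78.   14.5  14.3  46.6] [543.5 -78.    8.9] [0.0156 0.0183 0.0209]
   [308. 206.] 236 [ 0.514  -0.0747  0.0182] [515.5 -75.6 102.   42.1  76.7] [502.  -72.4  51. ] [0.0148 0.0184 0.0211]
   [304. 225.] 460 [ 0.461  -0.061   0.0182] [485.6 -66.9  99.5 100.7  33.4] [486.  -66.4  67.8] [0.0152 0.0183 0.0213]
plate
   [200. 134.] 38 [0.7195 0.2296 0.0487] [722.2 230.3  15.4  56.   14.6] [729.6 232.2  28. ] [0.0405 0.0487 0.0575]
   [391. 143.] 88 [ 0.687  -0.3122  0.0515] [ 689.  -316.4   68.    25.7   39.7] [ 697.2 -326.3   34. ] [0.0418 0.0518 0.061 ]
   [324. 146.] 113 [ 0.6801 -0.1213  0.0467] [ 676.7 -119.5   65.8   68.8   88. ] [ 676.2 -118.3   3
[... 6844 characters left out ...]
  54.1] [ 471.8 -334.1    6.7] [0.0007 0.0039 0.0056]
tall
   [449.  28.] 1476 [1.5469 0.0767 0.1169] [1.547e+03 1.133e+02 2.880e+01 6.072e+02 5.000e-01] [1546.3  113.3  303.6] [0.0968 0.1166 0.1377]
   [268. 104.] 294 [0.7442 0.2302 0.108 ] [747.6 232.9  67.3  59.   44.4] [746.  234.7  34.8] [0.0974 0.1095 0.1129]
   [425. 221.] 479 [ 0.7029 -0.3377  0.1003] [ 703.8 -337.    67.4   65.4   25.4] [ 703.4 -337.5   35.3] [0.0969 0.1002 0.1037]
   [336. 249.] 195 [ 0.4858 -0.2379  0.1098] [ 488.5 -236.    31.    29.8    7.4] [ 490.1 -235.2   19. ] [0.0972 0.1123 0.116 ]
   [378. 272.] 153 [ 0.4984 -0.3431  0.1152] [ 501.1 -341.9   20.8   22.2   84.2] [ 500.9 -341.9   12.7] [0.0978 0.1188 0.1251]
```

```bash
cat >> h.py <<'E'
def plan(*wps):
    """wps: (x,y,z mm, yaw deg), tool down. Prints turn (rad) and shift (cm) in tool axes for each, one call each"""
    o=robot.get_obs(); p=np.array(o["tool_pos"])*1e3; r=R.from_euler('xyz',o["ee_rot"])
    print("t",round(o["time"],2),"at",p.round(1),"rpy",np.degrees(o["ee_rot"]).round(2),"w",round(o["width"]*1e3,1),"F",np.round(o["wrist_force"],1),"ff",round(o["finger_force"],1))
    for w in wps:
        q=np.array(w[:3],float); r2=R.from_euler('xyz',[180,0,w[3]],degrees=True)
        print(w,"turn",(r.inv()*r2).as_rotvec().round(4),"shift",(r.inv().apply(q-p)/10).round(2),"rows>=",round(max(np.linalg.norm(q-p)/50,(r.inv()*r2).magnitude()/.15),1))
        p,r=q,r2
E
python3 - <<'E'
from h import *
s=snap("wrist"); print(s["T_tool_cam"].round(3),s["fov_y"])
plan((360,215,300,139),(485,-67,300,123.5))
E
```

```text
[[ 0.     0.971  0.238  0.069]
 [ 1.     0.    -0.001  0.001]
 [-0.001  0.238 -0.971 -0.179]
 [ 0.     0.     0.     1.   ]] 64.03428958824082
t 0.15 at [237.4 495.6 204.6] rpy [-1.7991e+02 -1.0000e-02  1.5440e+02] w 93.7 F [ 0.4  0.7 -0.8] ff 0.0
(360, 215, 300, 139) turn [-1.700e-03  1.000e-04  2.688e-01] shift [-23.18 -20.03  -9.51] rows>= 6.4
(485, -67, 300, 123.5) turn [ 0.     -0.      0.2705] shift [-27.93 -13.08  -0.  ] rows>= 6.2
```

Call:
{"api": "move_arm", "payload": {
  "deltas": [0, 0, 0.27, -23.2, -20, -9.5, -0.6, 0, 0, 0.27, -23.2, -20, -9.5, -0.6, 0, 0, 0.27, -23.2, -20, -9.5, -0.6, 0, 0, 0.27, -23.2, -20, -9.5, -0.6, 0, 0, 0.27, -23.2, -20, -9.5, -0.6, 0, 0, 0.27, -23.2, -20, -9.5, -0.6, 0, 0, 0.27, -23.2, -20, -9.5, -0.6, 0, 0, 0.27, -23.2, -20, -9.5, -0.6]
}}

```text
time: 0.95
tool_pos: [0.3617, 0.2134, 0.3016]
ee_rot: [3.14, 0.002, 2.42]
wrist_force: [-0.1, -1.4, 0.1]
width: 0.0752
finger_force: 0.0
```

Call:
{"api": "move_arm", "payload": {
  "deltas": [0, 0, 0.27, -28, -13, 0, -0.6, 0, 0, 0.27, -28, -13, 0, -0.6, 0, 0, 0.27, -28, -13, 0, -0.6, 0, 0, 0.27, -28, -13, 0, -0.6, 0, 0, 0.27, -28, -13, 0, -0.6, 0, 0, 0.27, -28, -13, 0, -0.6, 0, 0, 0.27, -28, -13, 0, -0.6, 0, 0, 0.27, -28, -13, 0, -0.6]
}}

```text
time: 1.75
tool_pos: [0.4864, -0.0667, 0.2989]
ee_rot: [-3.14, -0.003, 2.153]
wrist_force: [-0.3, 0.3, -0.2]
width: 0.0751
finger_force: 0.0
```

Closure −0.6 gives 75 mm, so opening = 47·(1−c) mm. Next I measure the stacker from the wrist camera.

Run:
```python
from m import *
s=snap("wrist"); P=cloud(s); save(s,"w1"); H=cv2.cvtColor(s["image"],cv2.COLOR_RGB2HSV); S,V=H[...,1].astype(int),H[...,2].astype(int)
print("base");[print(*x) for x in blobs(s,P,S<60,.012,.024,300)]
print("plate");[print(*x) for x in blobs(s,P,S<60,.045,.055,300)]
print("posts");[print(*x) for x in blobs(s,P,S<256,.09,.106,20)]
plan((500,-340,260,84))
```

```text
base
[253. 161.] 3292 [ 0.483  -0.0607  0.0174] [485.8 -64.9 104.2 102.5  33.4] [485.5 -64.8  71.1] [0.0156 0.0174 0.0189]
[204. 248.] 467 [ 0.4948 -0.2225  0.0164] [ 493.  -226.9   43.7   48.7   89.4] [ 490.8 -231.    28. ] [0.0145 0.0164 0.0184]
plate
[253. 167.] 1030 [ 0.4853 -0.0644  0.0495] [485.5 -64.8  49.4  50.   33.2] [485.8 -64.9  26. ] [0.0482 0.0495 0.0509]
posts
[230. 151.] 38 [ 0.4465 -0.0565  0.0985] [446.6 -56.3   7.2   7.2  33.9] [446.5 -56.7   3.9] [0.0944 0.0991 0.1005]
[275. 151.] 37 [ 0.4933 -0.0257  0.0984] [493.2 -25.8   7.    7.3  34.4] [493.6 -25.7   3.9] [0.0945 0.0989 0.1002]
[231. 195.] 35 [ 0.4773 -0.1032  0.0983] [ 477.5 -103.5    6.5    6.7   33.6] [ 477.4 -103.5    3.7] [0.0933 0.0989 0.1003]
[274. 195.] 37 [ 0.524  -0.0723  0.098 ] [524.3 -72.6   6.5   7.   25. ] [524.6 -72.8   3.9] [0.0924 0.0989 0.1005]
[191. 269.] 124 [ 0.488  -0.2192  0.0981] [ 489.  -220.    27.4    4.3    3.6] [ 489.1 -222.1   13.7] [0.0906 0.0981 0.1051]
[160. 332.] 127 [ 0.501  -0.3297  0.0982] [ 499.6 -330.7   23.    11.7   24.5] [ 501.7 -335.3   11.5] [0.0908 0.0981 0.1052]
t 1.8 at [486.  -65.6 299.5] rpy [-1.7995e+02 -1.4000e-01  1.2348e+02] w 75.2 F [-0.3  0.   0.2] ff 0.0
(500, -340, 260, 84) turn [-0.0016 -0.0021  0.6891] shift [-23.67 -13.97   3.9 ] rows>= 5.6
```

View pics/w1.png

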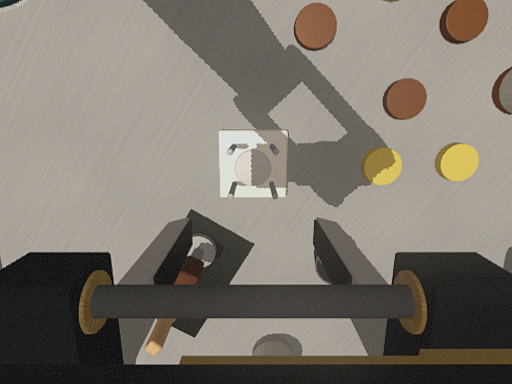

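Call:
{"api": "move_arm", "payload": {
  "deltas": [0, 0, 0.689, -23.7, -14, 8, -0.4, 0, 0, 0.689, -23.7, -14, 8, -0.4, 0, 0, 0.689, -23.7, -14, 8, -0.4, 0, 0, 0.689, -23.7, -14, 8, -0.4, 0, 0, 0.689, -23.7, -14, 8, -0.4, 0, 0, 0.689, -23.7, -14, 8, -0.4, 0, 0, 0.689, -23.7, -14, 8, -0.4, 0, 0, 0.689, -23.7, -14, 8, -0.4]
}}

```text
time: 2.6
tool_pos: [0.5006, -0.3394, 0.2201]
ee_rot: [-3.141, -0.002, 1.468]
wrist_force: [0.0, 0.5, -0.4]
width: 0.0659
finger_force: 0.0
```

Run:
```python
from m import *
for nm in("wrist","top"):
    s=snap(nm); P=cloud(s); H=cv2.cvtColor(s["image"],cv2.COLOR_RGB2HSV); S,V=H[...,1].astype(int),H[...,2].astype(int)
    if nm=="wrist": save(s,"w2")
    ok=(P[...,0]>.2)&(abs(P[...,1])<.45)
    print(nm,"tops");[print(*x) for x in blobs(s,P,ok&(S>60),.106,.13,20)]
plan((501,-340,84,84))
```

```text
wrist tops
[229.  78.] 1003 [ 0.4903 -0.2335  0.1121] [ 490.  -233.2   27.4   28.1    6.6] [ 490.3 -233.4   17.7] [0.1097 0.1123 0.1136]
[255. 191.] 472 [ 0.5026 -0.3365  0.1207] [ 502.4 -338.2   20.2   19.9   80.3] [ 502.5 -337.8   12.2] [0.1114 0.1219 0.1235]
top tops
[414. 205.] 68 [ 0.5021 -0.3372  0.1203] [ 502.  -338.9   20.4   16.3   86.2] [ 502.2 -338.5   11.6] [0.1107 0.1217 0.1253]
[374. 211.] 119 [ 0.4889 -0.232   0.1126] [ 489.4 -233.8   27.8   29.     7.2] [ 489.1 -233.5   17.9] [0.1084 0.1129 0.1159]
t 2.7 at [ 501.  -339.1  221.7] rpy [179.91  -0.    84.16] w 65.7 F [-1.1  0.4  0.1] ff 0.0
(501, -340, 84, 84) turn [ 0.0016 -0.0001  0.0028] shift [-1.000e-01 -1.000e-02  1.377e+01] rows>= 2.8
```

View pics/w2.png

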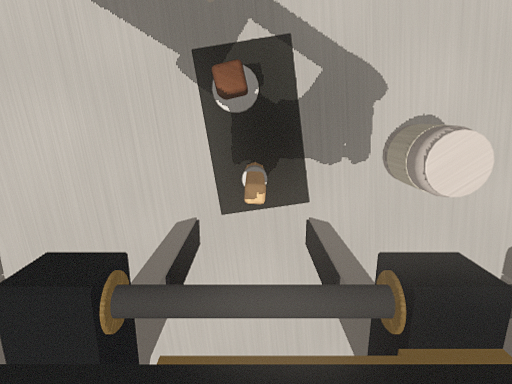

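Wrist view: the dauber top is at (255,191), on the fingers' midline, and the tamper grip is at (229,78). I descend and grip.

Call:
{"api": "move_arm", "payload": {
  "deltas": [0, 0, 0, 0, 0.1, 4, -0.4, 0, 0, 0, 0, 0.1, 8, -0.4, 0, 0, 0, 0, 0.1, 11, -0.4, 0, 0, 0, 0, 0.1, 13.8, -0.4, 0, 0, 0, 0, 0.1, 13.8, -0.4, 0, 0, 0, 0, 0.1, 13.8, -0.4]
}}

```text
time: 3.3
tool_pos: [0.5018, -0.3403, 0.0838]
ee_rot: [3.14, 0.0, 1.468]
wrist_force: [0.1, -0.0, 0.6]
width: 0.0659
finger_force: 0.0
```

Call:
{"api": "move_arm", "payload": {
  "deltas": [0, 0, 0, 0, 0, 0, 1, 0, 0, 0, 0, 0, 0, 1, 0, 0, 0, 0, 0, 0, 1, 0, 0, 0, 0, 0, 0, 1, 0, 0, 0, 0, 0, 0, 1, 0, 0, 0, 0, 0, 0, 1, 0, 0, 0, 0, 0, 0, 1, 0, 0, 0, 0, 0, 0, 1]
}}

```text
time: 4.1
tool_pos: [0.501, -0.3416, 0.0825]
ee_rot: [3.142, -0.0, 1.466]
wrist_force: [-0.6, -0.3, 0.5]
width: 0.0199
finger_force: 30.0
```

Run:
```python
from h import *
plan((503,-339,215,84),(675.7,-119.5,215,84))
```

```text
t 4.1 at [ 501.  -341.6   82.5] rpy [180.    -0.    83.98] w 19.9 F [-0.6 -0.3  0.5] ff 30.0
(503, -339, 215, 84) turn [ 0.     -0.     -0.0004] shift [  0.28   0.17 -13.25] rows>= 2.7
(675.7, -119.5, 215, 84) turn [0. 0. 0.] shift [23.63 14.88  0.  ] rows>= 5.6
```

Call:
{"api": "move_arm", "payload": {
  "deltas": [0, 0, 0, 0, 0, -4, 1, 0, 0, 0, 0, 0, -9, 1, 0, 0, 0, 0, 0, -13, 1, 0, 0, 0, 0, 0, -13, 1]
}}

```text
time: 4.5
tool_pos: [0.5035, -0.3436, 0.2208]
ee_rot: [3.13, 0.008, 1.466]
wrist_force: [1.7, 0.3, 0.7]
width: 0.0196
finger_force: 30.0
```

Call:
{"api": "move_arm", "payload": {
  "deltas": [0, 0, 0, 23.6, 14.9, 0, 1, 0, 0, 0, 23.6, 14.9, 0, 1, 0, 0, 0, 23.6, 14.9, 0, 1, 0, 0, 0, 23.6, 14.9, 0, 1, 0, 0, 0, 23.6, 14.9, 0, 1, 0, 0, 0, 23.6, 14.9, 0, 1, 0, 0, 0, 23.6, 14.9, 0, 1, 0, 0, 0, 23.6, 14.9, 0, 1]
}}

```text
time: 5.3
tool_pos: [0.6736, -0.122, 0.2106]
ee_rot: [-3.138, 0.0, 1.467]
wrist_force: [-0.9, -0.4, -1.3]
width: 0.02
finger_force: 30.0
```

Run:
```python
from m import *
for nm in("wrist","side"):
    s=snap(nm); P=cloud(s); H=cv2.cvtColor(s["image"],cv2.COLOR_RGB2HSV); S,V=H[...,1].astype(int),H[...,2].astype(int)
    if nm=="wrist": save(s,"w3")
    ok=(abs(P[...,0]-.675)<.09)&(abs(P[...,1]+.12)<.09)
    print(nm,"cup");[print(*x) for x in blobs(s,P,ok,.036,.056,20)]
plan((675.7,-119.5,92,84))
```

```text
wrist cup
[256. 173.] 605 [ 0.6775 -0.1136  0.0452] [ 676.9 -114.2   61.1   68.8   78. ] [ 676.1 -118.    34.6] [0.0376 0.0468 0.0485]
side cup
[346. 194.] 207 [ 0.677  -0.1211  0.0442] [ 674.5 -121.7   69.8   66.1    2.2] [ 675.2 -120.5   35.6] [0.0373 0.0448 0.0501]
t 5.4 at [ 673.2 -123.5  211.7] rpy [-1.7991e+02  2.0000e-02  8.3910e+01] w 19.8 F [ 0.3  0.8 -1.6] ff 30.0
(675.7, -119.5, 92, 84) turn [-0.0016  0.0003 -0.0015] shift [ 0.43  0.23 11.97] rows>= 2.4
```

View pics/w3.png

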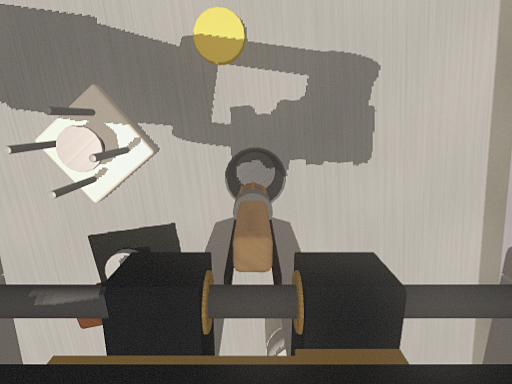

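Wrist view: the dauber is held straight, with its bristles just below the cup mouth centre at (256,173). I dip it.

Call:
{"api": "move_arm", "payload": {
  "deltas": [0, 0, 0, 0.4, 0.2, 3, 1, 0, 0, 0, 0.4, 0.2, 6, 1, 0, 0, 0, 0.4, 0.2, 9, 1, 0, 0, 0, 0.4, 0.2, 11, 1, 0, 0, 0, 0.4, 0.2, 12, 1, 0, 0, 0, 0.4, 0.2, 12, 1, 0, 0, 0, 0.4, 0.2, 12, 1, 0, 0, 0, 0.4, 0.2, 12, 1]
}}

```text
time: 6.2
tool_pos: [0.6774, -0.1194, 0.0949]
ee_rot: [3.138, 0.001, 1.465]
wrist_force: [-0.8, 0.8, -1.5]
width: 0.02
finger_force: 30.0
```

Call:
{"api": "move_arm", "payload": {
  "deltas": [0, 0, 0, 0, 0, 0, 1, 0, 0, 0, 0, 0, 0, 1, 0, 0, 0, 0, 0, 0, 1, 0, 0, 0, 0, 0, 0, 1]
}}

```text
time: 6.6
tool_pos: [0.6765, -0.1186, 0.0927]
ee_rot: [3.141, -0.0, 1.466]
wrist_force: [0.4, -0.3, -0.9]
width: 0.0195
finger_force: 30.0
```

Run:
```python
from h import *
plan((675.7,-119.5,215,84),(485.2,-66.6,215,84))
```

```text
t 6.6 at [ 676.5 -118.6   92.7] rpy [179.98  -0.    83.99] w 19.5 F [ 0.4 -0.3 -0.9] ff 30.0
(675.7, -119.5, 215, 84) turn [ 0.0003 -0.     -0.0001] shift [ -0.1   -0.06 -12.23] rows>= 2.4
(485.2, -66.6, 215, 84) turn [0. 0. 0.] shift [  3.27 -19.5   -0.  ] rows>= 4.0
```

Call:
{"api": "move_arm", "payload": {
  "deltas": [0, 0, 0, 0, 0, 0.4, 1, 0, 0, 0, 0, 0, 0.4, 1, 0, 0, 0, 0, 0, 0.4, 1, 0, 0, 0, 0, 0, 0.4, 1, 0, 0, 0, 0, 0, -4, 1, 0, 0, 0, 0, 0, -8, 1, 0, 0, 0, 0, 0, -12.2, 1, 0, 0, 0, 0, 0, -12.2, 1]
}}

```text
time: 7.4
tool_pos: [0.6794, -0.1195, 0.2242]
ee_rot: [3.126, 0.002, 1.466]
wrist_force: [0.7, -0.0, 0.3]
width: 0.02
finger_force: 30.0
```

Call:
{"api": "move_arm", "payload": {
  "deltas": [0, 0, 0, 3.3, -19.5, 0, 1, 0, 0, 0, 3.3, -19.5, 0, 1, 0, 0, 0, 3.3, -19.5, 0, 1, 0, 0, 0, 3.3, -19.5, 0, 1, 0, 0, 0, 3.3, -19.5, 0, 1, 0, 0, 0, 3.3, -19.5, 0, 1, 0, 0, 0, 3.3, -19.5, 0, 1, 0, 0, 0, 3.3, -19.5, 0, 1]
}}

```text
time: 8.2
tool_pos: [0.4872, -0.0659, 0.2145]
ee_rot: [3.141, 0.0, 1.466]
wrist_force: [0.2, -0.3, -1.2]
width: 0.02
finger_force: 30.0
```

Run:
```python
from m import *
for nm in("wrist","top","side"):
    s=snap(nm); P=cloud(s); H=cv2.cvtColor(s["image"],cv2.COLOR_RGB2HSV); S,V=H[...,1].astype(int),H[...,2].astype(int)
    save(s,"w4"+nm)
    ok=(abs(P[...,0]-.485)<.09)&(abs(P[...,1]+.066)<.09)
    if nm!="top":print(nm,"bristle/handle");[print(*x) for x in blobs(s,P,ok&(S>60),.115,.23,20)]
    print("base");[print(*x) for x in blobs(s,P,ok&(S<60),.012,.024,100)]
plan((485.2,-66.6,140,84))
```

```text
wrist bristle/handle
[253. 188.] 142 [ 0.4885 -0.0509  0.152 ] [487.3 -52.4   8.   23.3  89.8] [487.3 -56.4  11.7] [0.1419 0.1523 0.1627]
[252. 212.] 603 [ 0.4881 -0.0529  0.2103] [487.9 -54.1   4.4  19.8  85.1] [487.7 -56.3   9.9] [0.189  0.2114 0.2278]
base
[252. 162.] 4021 [ 0.4878 -0.0499  0.0174] [485.9 -65.  104.  103.9  33.4] [486.3 -64.9  71.2] [0.0157 0.0174 0.0188]
base
[294. 214.] 424 [ 0.4927 -0.033   0.0181] [497.  -26.9  58.9 119.8  75.5] [490.3 -52.7  59.9] [0.0147 0.0181 0.0211]
side bristle/handle
[283. 181.] 134 [ 0.4837 -0.0729  0.2059] [485.2 -76.7  24.3  35.5  49.8] [486.  -76.   20.8] [0.1855 0.2034 0.227 ]
[281. 198.] 109 [ 0.4799 -0.0725  0.1518] [481.4 -70.9  17.1  28.1  40.4] [485.1 -67.6  14.5] [0.1381 0.1512 0.1661]
base
[280. 236.] 905 [ 0.4736 -0.0803  0.0186] [484.3 -69.7 104.9 104.7  33. ] [485.1 -68.8  70.8] [0.0143 0.0188 0.0224]
t 8.35 at [486.9 -65.8 214.2] rpy [-1.7998e+02 -1.0000e-02  8.3970e+01] w 19.8 F [-0.5  0.8 -1.5] ff 30.0
(485.2, -66.6, 140, 84) turn [-0.0003 -0.0001 -0.0005] shift [-0.1  -0.15  7.42] rows>= 1.5
```

View pics/w4wrist.png

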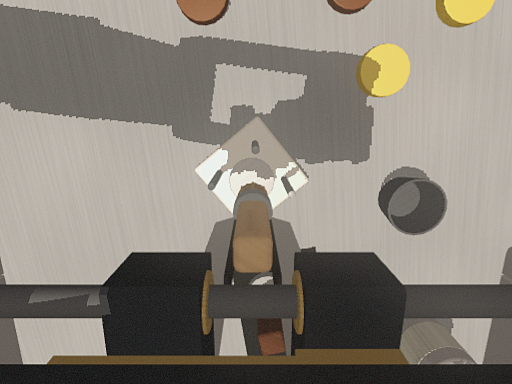

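The dauber sits over the plate (plate at (252,175) in the wrist view). The handle's bias relative to the TCP puts the stacker centre at about (485.0, −66.6). Now I dab.

Call:
{"api": "move_arm", "payload": {
  "deltas": [0, 0, 0, -0.1, -0.2, 3, 1, 0, 0, 0, -0.1, -0.2, 6, 1, 0, 0, 0, -0.1, -0.2, 7.4, 1, 0, 0, 0, -0.1, -0.2, 7.8, 1, 0, 0, 0, -0.1, -0.2, 8, 1, 0, 0, 0, -0.1, -0.2, 8.2, 1, 0, 0, 0, -0.1, -0.2, 8.3, 1, 0, 0, 0, -0.1, -0.2, 8.4, 1]
}}

```text
time: 9.15
tool_pos: [0.4844, -0.0664, 0.1315]
ee_rot: [3.14, 0.0, 1.466]
wrist_force: [0.5, -0.5, 0.1]
width: 0.0202
finger_force: 30.0
```

Call:
{"api": "move_arm", "payload": {
  "deltas": [0, 0, 0, 0, 0, 0.05, 1, 0, 0, 0, 0, 0, 0.1, 1, 0, 0, 0, 0, 0, 0.1, 1, 0, 0, 0, 0, 0, 0.1, 1]
}}

```text
time: 9.55
tool_pos: [0.4838, -0.0662, 0.1295]
ee_rot: [3.142, -0.0, 1.466]
wrist_force: [-0.3, -0.3, -0.9]
width: 0.0199
finger_force: 30.0
```

Run:
```python
from h import *
plan((485,-66.6,215,84))
```

```text
t 9.55 at [483.8 -66.2 129.5] rpy [180.    -0.    83.98] w 19.9 F [-0.3 -0.3 -0.9] ff 30.0
(485, -66.6, 215, 84) turn [ 0.0001 -0.0001 -0.0003] shift [-0.02  0.13 -8.55] rows>= 1.7
```

Force unchanged, so no contact yet. I continue down in small steps.

Call:
{"api": "move_arm", "payload": {
  "deltas": [0, 0, 0, 0, 0.1, 0.05, 1, 0, 0, 0, 0, 0.1, 0.1, 1, 0, 0, 0, 0, 0.1, 0.1, 1, 0, 0, 0, 0, 0.1, 0.1, 1]
}}

```text
time: 9.95
tool_pos: [0.4847, -0.0663, 0.1289]
ee_rot: [-3.142, -0.0, 1.466]
wrist_force: [-3.9, 0.1, 3.8]
width: 0.0196
finger_force: 30.0
```

Call:
{"api": "move_arm", "payload": {
  "deltas": [0, 0, 0, 0, 0, 0.05, 1, 0, 0, 0, 0, 0, 0.1, 1, 0, 0, 0, 0, 0, 0.1, 1, 0, 0, 0, 0, 0, 0.1, 1]
}}

```text
time: 10.35
tool_pos: [0.4848, -0.0664, 0.1276]
ee_rot: [3.141, -0.0, 1.466]
wrist_force: [-1.5, 0.0, 5.0]
width: 0.0201
finger_force: 30.0
```

Run:
```python
from m import *
plan((485,-66.6,215,84))
s=snap("side"); P=cloud(s); cv2.imwrite("pics/d1.png",cv2.resize(s["image"][150:260,230:340,::-1],None,fx=5,fy=5,interpolation=cv2.INTER_CUBIC))
```

```text
t 10.35 at [484.8 -66.4 127.6] rpy [179.99  -0.    83.98] w 20.1 F [-1.5  0.   5. ] ff 30.0
(485, -66.6, 215, 84) turn [ 0.0001 -0.0001 -0.0003] shift [-0.02  0.02 -8.74] rows>= 1.7
```

View pics/d1.png

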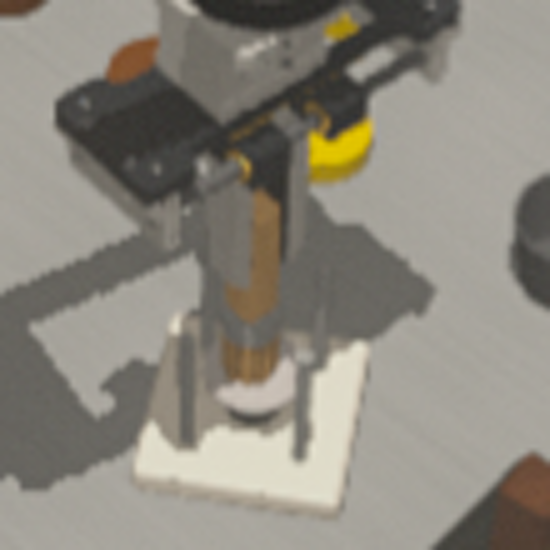

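The side crop shows the bristles on the middle of the plate, between the posts, with about 6 N contact. I lift the dauber and return it to its spot on the mat.

Call:
{"api": "move_arm", "payload": {
  "deltas": [0, 0, 0, 0, 0, 0, 1, 0, 0, 0, 0, 0, -2, 1, 0, 0, 0, 0, 0, -5, 1, 0, 0, 0, 0, 0, -9.7, 1, 0, 0, 0, 0, 0, -9.7, 1]
}}

```text
time: 10.9
tool_pos: [0.4886, -0.0672, 0.231]
ee_rot: [3.127, 0.002, 1.466]
wrist_force: [0.3, 0.0, -0.3]
width: 0.0198
finger_force: 30.0
```

Call:
{"api": "move_arm", "payload": {
  "deltas": [0, 0, 0, -27.1, 4.5, 0, 1, 0, 0, 0, -27.1, 4.5, 0, 1, 0, 0, 0, -27.1, 4.5, 0, 1, 0, 0, 0, -27.1, 4.5, 0, 1, 0, 0, 0, -27.1, 4.5, 0, 1, 0, 0, 0, -27.1, 4.5, 0, 1, 0, 0, 0, -27.1, 4.5, 0, 1, 0, 0, 0, -27.1, 4.5, 0, 1]
}}

```text
time: 11.7
tool_pos: [0.501, -0.3406, 0.2224]
ee_rot: [-3.14, -0.002, 1.465]
wrist_force: [-0.3, 0.5, -1.3]
width: 0.0199
finger_force: 30.0
```

Run:
```python
from m import *
plan((501,-341,90,84),(501,-341,83,84))
```

```text
t 11.7 at [ 501.  -340.6  222.4] rpy [-1.7991e+02 -1.2000e-01  8.3930e+01] w 19.9 F [-0.3  0.5 -1.3] ff 30.0
(501, -341, 90, 84) turn [-0.0015 -0.002  -0.0012] shift [-0.06  0.02 13.24] rows>= 2.6
(501, -341, 83, 84) turn [0. 0. 0.] shift [ 0.  -0.   0.7] rows>= 0.1
```

Call:
{"api": "move_arm", "payload": {
  "deltas": [0, 0, 0, 0, 0, 4, 1, 0, 0, 0, 0, 0, 8, 1, 0, 0, 0, 0, 0, 11, 1, 0, 0, 0, 0, 0, 13, 1, 0, 0, 0, 0, 0, 13.6, 1, 0, 0, 0, 0, 0, 13.9, 1, 0, 0, 0, 0, 0, 13.9, 1]
}}

```text
time: 12.4
tool_pos: [0.5019, -0.3402, 0.0865]
ee_rot: [3.14, 0.001, 1.467]
wrist_force: [0.6, -0.1, -1.1]
width: 0.0197
finger_force: 30.0
```

Call:
{"api": "move_arm", "payload": {
  "deltas": [0, 0, 0, 0, 0, 0.1, 1, 0, 0, 0, 0, 0, 0.1, 1, 0, 0, 0, 0, 0, 0.1, 1]
}}

```text
time: 12.7
tool_pos: [0.5016, -0.3409, 0.0855]
ee_rot: [3.14, 0.001, 1.466]
wrist_force: [0.3, 0.3, -1.8]
width: 0.02
finger_force: 30.0
```

Call:
{"api": "move_arm", "payload": {
  "deltas": [0, 0, 0, 0, 0, 0.1, 1, 0, 0, 0, 0, 0, 0.2, 1, 0, 0, 0, 0, 0, 0.3, 1, 0, 0, 0, 0, 0, 0.3, 1, 0, 0, 0, 0, 0, 0.3, 1]
}}

```text
time: 13.2
tool_pos: [0.5012, -0.3407, 0.0824]
ee_rot: [3.141, 0.0, 1.466]
wrist_force: [-0.8, 1.3, 4.6]
width: 0.0195
finger_force: 30.0
```

Call:
{"api": "move_arm", "payload": {
  "deltas": [0, 0, 0, 0, 0, 0.05, 1, 0, 0, 0, 0, 0, 0.1, 1, 0, 0, 0, 0, 0, 0.1, 1]
}}

```text
time: 13.5
tool_pos: [0.5012, -0.3408, 0.0824]
ee_rot: [3.141, 0.001, 1.466]
wrist_force: [-2.7, 2.0, 8.7]
width: 0.0197
finger_force: 30.0
```

Call:
{"api": "move_arm", "payload": {
  "deltas": [0, 0, 0, 0, 0, -0.1, 1, 0, 0, 0, 0, 0, -0.1, -0.2, 0, 0, 0, 0, 0, -0.1, -0.2, 0, 0, 0, 0, 0, -0.1, -0.2, 0, 0, 0, 0, 0, -4, -0.2, 0, 0, 0, 0, 0, -8, -0.2, 0, 0, 0, 0, 0, -13, -0.4, 0, 0, 0, 0, 0, -17, -0.4]
}}

```text
time: 14.3
tool_pos: [0.5013, -0.3407, 0.2528]
ee_rot: [3.14, 0.001, 1.466]
wrist_force: [1.2, -0.4, -0.6]
width: 0.0653
finger_force: 0.0
```

Call:
{"api": "move_arm", "payload": {
  "deltas": [0, 0, -0.345, 23.6, -5, 0, -0.6, 0, 0, -0.345, 23.6, -5, 0, -0.6, 0, 0, -0.345, 23.6, -5, 0, -0.6, 0, 0, -0.345, 23.6, -5, 0, -0.6, 0, 0, -0.345, 23.6, -5, 0, -0.6, 0, 0, -0.345, 23.6, -5, 0, -0.6]
}}

```text
time: 14.9
tool_pos: [0.4757, -0.0964, 0.251]
ee_rot: [3.14, -0.001, 1.817]
wrist_force: [0.3, 0.1, 0.1]
width: 0.0751
finger_force: 0.0
```

Call:
{"api": "move_arm", "payload": {
  "deltas": [0, 0, -0.344, 23.9, 3.3, 0, -0.6, 0, 0, -0.344, 23.9, 3.3, 0, -0.6, 0, 0, -0.344, 23.9, 3.3, 0, -0.6, 0, 0, -0.344, 23.9, 3.3, 0, -0.6, 0, 0, -0.344, 23.9, 3.3, 0, -0.6, 0, 0, -0.344, 23.9, 3.3, 0, -0.6, 0, 0, -0.344, 23.9, 3.3, 0, -0.6, 0, 0, -0.344, 23.9, 3.3, 0, -0.6]
}}

```text
time: 15.7
tool_pos: [0.4519, 0.1381, 0.2502]
ee_rot: [-3.141, 0.001, 2.153]
wrist_force: [0.1, 0.3, -0.6]
width: 0.0755
finger_force: 0.0
```

```bash
cat >> m.py <<'E'
def look(cams=("top","side","wrist")):
    for nm in cams:
        s=snap(nm); P=cloud(s); H=cv2.cvtColor(s["image"],cv2.COLOR_RGB2HSV); h,S,V=[H[...,i].astype(int) for i in range(3)]
        ok=(P[...,0]>.2)&(abs(P[...,1])<.45)
        for t,m,a,b in (("cake",(h<15)&(S>110),.012,.03),("cakeup",(h<15)&(S>110)&(np.hypot(P[...,0]-.485,P[...,1]+.0666)<.06),.055,.115),("tall",(P[...,1]<-.2)&(P[...,0]<.6),.1,.14),("rim",(V<110)&(P[...,0]>.55)&(abs(P[...,1]+.12)<.09),.036,.055)):
            for x in blobs(s,P,ok&m,a,b,40): print(nm,t,"px",x[0],x[1],"rect",x[3],"circ",x[4],"z",x[5])
E
python3 - <<'E'
from m import *
look()
s=snap("wrist");save(s,"w5")
plan((452.5,139,60,123.5))
E
```

```text
top cake px [191. 171.] 250 rect [618.8 260.1  47.3  52.7   3.2] circ [618.5 259.7  27. ] z [0.0151 0.0181 0.0211]
top cake px [236. 167.] 113 rect [627.2 130.9  52.7  30.1  71.9] circ [617.5 134.   26.4] z [0.0153 0.018  0.0211]
top tall px [413. 206.] 75 rect [ 501.3 -337.    20.3   18.2   88.7] circ [ 501.4 -337.    11.3] z [0.1055 0.1206 0.1248]
top tall px [374. 211.] 123 rect [ 489.1 -233.3   26.3   31.6    2.2] circ [ 489.4 -233.6   17.9] z [0.1076 0.1128 0.1153]
top rim px [324. 146.] 134 rect [ 676.3 -119.4   65.9   68.9   89.2] circ [ 675.4 -119.5   35.4] z [0.0369 0.0464 0.0504]
side cake px [231. 143.] 197 rect [618.1 256.8  58.2  52.7  87.6] circ [616.4 256.7  31.8] z [0.0141 0.0175 0.0212]
side cake px [261. 165.] 236 rect [615.9 131.6  56.3  54.3  22.5] circ [617.2 130.7  30.1] z [0.0135 0.0175 0.0208]
side cake px [215. 197.] 124 rect [445.1 135.2  53.7  43.5  71.7] circ [450.2 134.3  27.6] z [0.0141 0.0178 0.0207]
side tall px [337. 248.] 175 rect [ 489.5 -235.9   30.8   28.6    6.9] circ [ 488.7 -235.9   18.3] z [0.1022 0.1125 0.1156]
side tall px [378. 271.] 139 rect [ 500.3 -341.2   21.6   20.2   83.8] circ [ 500.2 -341.2   13. ] z [0.1015 0.1204 0.1257]
side rim px [346. 194.] 206 rect [ 675.2 -121.6   67.4   66.8   68.1] circ [ 675.2 -118.6   36.7] z [0.0366 0.0443 0.05  ]
wrist cake px [406. 161.] 1332 rect [618.4 261.7  55.3  54.6  88.2] circ [617.6 262.5  28.5] z [0.0164 0.0177 0.019 ]
wrist cake px [253. 166.] 641 rect [450.4 143.4  55.4  51.9  45.6] circ [451.5 142.3  28.3] z [0.0162 0.0175 0.0188]
wrist cake px [354. 229.] 593 rect [621.2 149.3  28.9  56.9  74.5] circ [618.  137.9  28.5] z [0.0163 0.0177 0.0189]
t 15.9 at [451.8 138.1 250.4] rpy [-1.8000e+02  1.0000e-02  1.2332e+02] w 75.3 F [-0.8  0.3 -0.3] ff 0.0
(452.5, 139, 60, 123.5) turn [-0.      0.0001 -0.0031] shift [ 0.04  0.11 19.04] rows>= 3.8
```

View pics/w5.png

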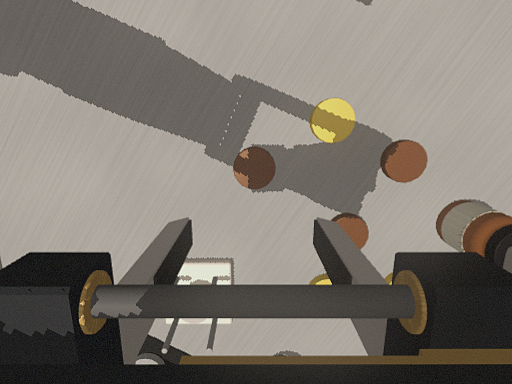

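The wrist view confirms that the disc at (253,166) is brown and lies under the gripper midline. The yellow disc at (333,120) is excluded. I descend, grip once to centre it, turn 90° and grip again.

Call:
{"api": "move_arm", "payload": {
  "deltas": [0, 0, 0, 0.2, 0.1, 5, -0.6, 0, 0, 0, 0.2, 0.1, 10, -0.6, 0, 0, 0, 0.2, 0.1, 15, -0.6, 0, 0, 0, 0.2, 0.1, 19, -0.6, 0, 0, 0, 0.2, 0.1, 22, -0.6, 0, 0, 0, 0.2, 0.1, 24, -0.6, 0, 0, 0, 0.2, 0.1, 24, -0.6, 0, 0, 0, 0.2, 0.1, 24, -0.6]
}}

```text
time: 16.7
tool_pos: [0.4515, 0.1411, 0.0109]
ee_rot: [3.141, 0.0, 2.154]
wrist_force: [-0.3, -0.2, 0.3]
width: 0.0754
finger_force: 0.0
```

Call:
{"api": "move_arm", "payload": {
  "deltas": [0, 0, 0, 0, 0, 0.1, -0.6, 0, 0, 0, 0, 0, 0.1, -0.6, 0, 0, 0, 0, 0, 0.1, -0.6]
}}

```text
time: 17.0
tool_pos: [0.4521, 0.1417, 0.0108]
ee_rot: [3.139, 0.001, 2.155]
wrist_force: [0.1, -0.3, 0.1]
width: 0.0753
finger_force: 0.0
```

Run:
```python
from m import *
plan((451.7,140.2,4,123.5))
```

```text
t 17.0 at [452.1 141.7  10.8] rpy [1.7986e+02 5.0000e-02 1.2346e+02] w 75.3 F [ 0.1 -0.3  0.1] ff 0.0
(451.7, 140.2, 4, 123.5) turn [ 0.0024  0.0009 -0.0008] shift [-0.11 -0.12  0.68] rows>= 0.1
```

Call:
{"api": "move_arm", "payload": {
  "deltas": [0, 0, 0, -0.1, -0.1, 0.3, -0.6, 0, 0, 0, -0.1, -0.1, 0.6, -0.6, 0, 0, 0, -0.1, -0.1, 0.6, -0.6, 0, 0, 0, -0.1, -0.1, 0.6, 1, 0, 0, 0, -0.1, -0.1, 0.6, 1, 0, 0, 0, -0.1, -0.1, 0.6, 1, 0, 0, 0, -0.1, -0.1, 0.6, 1, 0, 0, 0, -0.1, -0.1, 0.6, 1]
}}

```text
time: 17.8
tool_pos: [0.4509, 0.1403, 0.0035]
ee_rot: [3.141, 0.0, 2.155]
wrist_force: [0.2, -0.0, -0.0]
width: 0.0573
finger_force: 30.0
```

Run:
```python
from m import *
plan((451.7,140.2,4,123.5))
```

```text
t 17.8 at [450.9 140.3   3.5] rpy [179.99   0.   123.46] w 57.3 F [ 0.2 -0.  -0. ] ff 30.0
(451.7, 140.2, 4, 123.5) turn [ 0.0002  0.     -0.0006] shift [-0.05  0.06 -0.05] rows>= 0.0
```

Call:
{"api": "move_arm", "payload": {
  "deltas": [0, 0, 0, 0, 0, 0, -0.6, 0, 0, 0, 0, 0, 0, -0.6, 0, 0, 0.14, 0, 0, 0, -0.6, 0, 0, 0.28, 0, 0, 0, -0.6, 0, 0, 0.42, 0, 0, 0, -0.6, 0, 0, 0.56, 0, 0, 0, -0.6, 0, 0, 0.7, 0, 0, 0, -0.6, 0, 0, 0.77, 0, 0, 0, -0.6]
}}

```text
time: 18.6
tool_pos: [0.4509, 0.1402, 0.0035]
ee_rot: [3.142, -0.0, 1.381]
wrist_force: [0.7, -0.3, 0.9]
width: 0.0755
finger_force: 0.0
```

Call:
{"api": "move_arm", "payload": {
  "deltas": [0, 0, 0.14, 0, 0, 0, -0.6, 0, 0, 0.28, 0, 0, 0, -0.6, 0, 0, 0.42, 0, 0, 0, -0.6, 0, 0, 0.56, 0, 0, 0, -0.6, 0, 0, 0.7, 0, 0, 0, -0.6, 0, 0, 0.8, 0, 0, 0, -0.6, 0, 0, 0.8, 0, 0, 0, -0.6, 0, 0, 0.8, 0, 0, 0, -0.6]
}}

```text
time: 19.4
tool_pos: [0.4509, 0.1402, 0.0035]
ee_rot: [-3.142, -0.0, 0.587]
wrist_force: [0.1, -0.0, -0.6]
width: 0.075
finger_force: 0.0
```

Run:
```python
from m import *
plan((450.9,140.3,3.5,33.5))
```

```text
t 19.4 at [450.9 140.2   3.5] rpy [-180.     -0.     33.63] w 75.0 F [ 0.1 -0.  -0.6] ff 0.0
(450.9, 140.3, 3.5, 33.5) turn [-0.     -0.0001  0.0023] shift [ 0.01 -0.01  0.  ] rows>= 0.0
```

Call:
{"api": "move_arm", "payload": {
  "deltas": [0, 0, 0, 0, 0, 0, 1, 0, 0, 0, 0, 0, 0, 1, 0, 0, 0, 0, 0, 0, 1, 0, 0, 0, 0, 0, 0, 1, 0, 0, 0, 0, 0, -3, 1, 0, 0, 0, 0, 0, -8, 1, 0, 0, 0, 0, 0, -13, 1, 0, 0, 0, 0, 0, -16, 1]
}}

```text
time: 20.2
tool_pos: [0.4522, 0.1405, 0.1678]
ee_rot: [3.139, -0.005, 0.585]
wrist_force: [0.7, -0.2, -0.6]
width: 0.0572
finger_force: 30.0
```

Call:
{"api": "move_arm", "payload": {
  "deltas": [0, 0, 0, -8.6, 19.1, 0, 1, 0, 0, 0, -8.6, 19.1, 0, 1, 0, 0, 0, -8.6, 19.1, 0, 1, 0, 0, 0, -8.6, 19.1, 0, 1, 0, 0, 0, -8.6, 19.1, 0, 1, 0, 0, 0, -8.6, 19.1, 0, 1, 0, 0, 0, -8.6, 19.1, 0, 1, 0, 0, 0, -8.6, 19.1, 0, 1]
}}

```text
time: 21.0
tool_pos: [0.4844, -0.0649, 0.1634]
ee_rot: [-3.141, -0.0, 0.587]
wrist_force: [-0.2, -0.6, -0.4]
width: 0.0577
finger_force: 30.0
```

Run:
```python
from m import *
plan((485,-66.6,60,33.5))
s=snap("wrist");save(s,"w6")
P=cloud(s);H=cv2.cvtColor(s["image"],cv2.COLOR_RGB2HSV); h,S,V=[H[...,i].astype(int) for i in range(3)]
print("posts");[print(*x) for x in blobs(s,P,S<70,.088,.106,20)]
print("base");[print(*x) for x in blobs(s,P,S<60,.012,.024,100)]
print("cake");[print(*x) for x in blobs(s,P,(h<15)&(S>110),.14,.2,100)]
```

```text
t 21.0 at [484.4 -64.9 163.4] rpy [-1.7996e+02 -2.0000e-02  3.3640e+01] w 57.7 F [-0.2 -0.6 -0.4] ff 30.0
(485, -66.6, 60, 33.5) turn [-0.0007 -0.0003  0.0024] shift [-0.05  0.18 10.34] rows>= 2.1
posts
[221. 167.] 93 [ 0.4948 -0.0263  0.0981] [494.3 -26.3   7.4   7.3  75.9] [494.2 -26.3   3.9] [0.0903 0.0991 0.1003]
[290. 168.] 95 [ 0.5254 -0.0726  0.0979] [525.4 -73.1   7.3   7.3  79.3] [525.3 -73.2   3.9] [0.0906 0.099  0.1003]
base
[426.  45.] 671 [ 0.6919 -0.1288  0.0182] [ 684.8 -124.9   55.9   36.4   54.8] [ 677.  -119.3   28.2] [0.0127 0.0183 0.0235]
[381.  65.] 145 [ 0.6538 -0.1031  0.0183] [ 655.4 -104.3   48.    12.    55.6] [ 660.1 -107.5   24. ] [0.0129 0.0181 0.0235]
[255. 162.] 4498 [ 0.5047 -0.0539  0.0173] [490.  -62.8  94.1 104.4  33.1] [489.7 -63.1  68.2] [0.0157 0.0174 0.0187]
[374. 248.] 763 [ 0.498  -0.2214  0.0161] [ 495.3 -223.3   33.8   55.7   65.1] [ 490.9 -232.8   27.9] [0.0139 0.0163 0.0175]
cake
[247. 246.] 5366 [ 0.4795 -0.0635  0.1775] [478.8 -63.5  56.7  45.9  89.8] [483.5 -63.5  28.8] [0.1765 0.1775 0.1784]
```

View pics/w6.png

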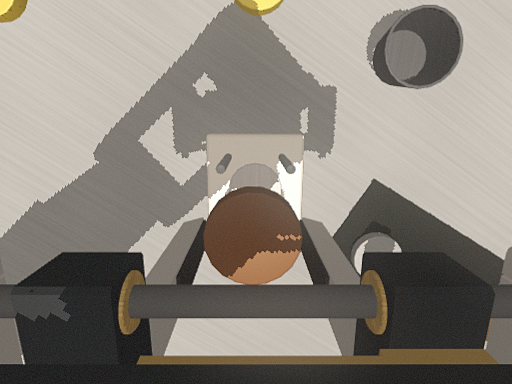

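Wrist view: the cake is held flat at (253,236), just short of the plate at (256,175), and the stacker base is centred at column 255. I remeasure after settling, with a wider colour mask.

```bash
cat > rel.py <<'E'
from m import *
def rel(s=None):
    o=robot.get_obs(); s=s or snap("wrist")
    r=R.from_euler('xyz',o["ee_rot"]); t=np.array(o["tool_pos"])
    P=cloud(s);H=cv2.cvtColor(s["image"],cv2.COLOR_RGB2HSV); h,S,V=[H[...,i].astype(int) for i in range(3)]
    T=lambda q: (r.inv().apply(np.r_[np.array(q)/1e3,t[2]]-t)*1e3).round(2)[:2]
    for x in blobs(s,P,S<70,.088,.106,20): print("post",x[0],T(x[3][:2]),x[3])
    zc=t[2]+.0145
    for x in blobs(s,P,(h<30)&(S>80),zc-.006,zc+.006,400): print("cake",x[0],x[1],T(x[4][:2]),x[4],x[5])
    m=(S<60)&(P[...,2]>.045)&(P[...,2]<.055)
E
python3 - <<'E'
from rel import *
rel()
plan((485,-66.6,60,33.5))
E
```

```text
post [221. 168.] [ 29.7  -26.61] [494.4 -26.3   7.7   7.1  87.8]
post [290. 168.] [29.41 29.41] [525.2 -73.1   7.5   7.4  31.6]
cake [252. 237.] 7194 [ 0.57 -1.44] [484.1 -63.4  29.1] [0.1765 0.1775 0.1786]
t 21.1 at [484.5 -65.  163.5] rpy [-1.7999e+02 -2.0000e-02  3.3650e+01] w 57.2 F [ 0.4 -0.5 -0.2] ff 30.0
(485, -66.6, 60, 33.5) turn [-0.0002 -0.0003  0.0026] shift [-0.05  0.16 10.35] rows>= 2.1
```

Call:
{"api": "move_arm", "payload": {
  "deltas": [0, 0, 0, 0, 0.2, 3, 1, 0, 0, 0, 0, 0.25, 5, 1, 0, 0, 0, 0, 0.25, 6, 1, 0, 0, 0, 0, 0.25, 7, 1, 0, 0, 0, 0, 0.25, 7.8, 1, 0, 0, 0, 0, 0.25, 7.8, 1, 0, 0, 0, 0, 0.25, 7.8, 1, 0, 0, 0, 0, 0.25, 7.8, 1]
}}

```text
time: 21.9
tool_pos: [0.4866, -0.0688, 0.0864]
ee_rot: [3.14, -0.001, 0.585]
wrist_force: [0.6, -0.9, -0.5]
width: 0.0576
finger_force: 30.0
```

Run:
```python
from rel import *
rel();rel()
plan((486,-67,53.5,33.5))
```

```text
post [199. 188.] [ 29.74 -31.16] [494.2 -26.4   7.6   7.3  30. ]
post [298. 188.] [29.54 24.94] [525.  -73.3   7.4   7.7  80.7]
post [308. 227.] [ 5.85 24.86] [505.2 -86.3  20.9  21.9   5.4]
post [195. 227.] [  3.7  -31.85] [472.1 -40.2  20.9   9.5  68.4]
post [203. 276.] [-25.26 -31.23] [448.3 -56.7   5.5   7.7  27.2]
post [294. 276.] [-25.52  24.6 ] [ 478.9 -103.4    5.7    7.6   48.5]
cake [252. 237.] 7301 [ 0.58 -1.42] [486.3 -67.3  29.2] [0.0993 0.1004 0.1015]
post [200. 188.] [ 29.97 -31.1 ] [494.4 -26.3   7.4   7.4  33.2]
post [298. 188.] [29.73 24.87] [525.1 -73.1   7.3   7.8  76.6]
post [308. 227.] [ 7.57 24.47] [506.4 -85.   22.7  20.9  88.4]
post [196. 227.] [  3.45 -31.99] [471.8 -40.2  21.1   9.3  68.1]
post [203. 276.] [-24.97 -31.26] [448.5 -56.5   5.9   7.5  29.8]
post [295. 276.] [-25.37  24.96] [ 479.2 -103.6    5.     7.7   33.3]
cake [252. 237.] 7308 [ 0.75 -1.64] [486.3 -67.   29.1] [0.0993 0.1004 0.1014]
t 22.0 at [486.5 -68.8  86.3] rpy [ 1.7993e+02 -7.0000e-02  3.3500e+01] w 57.3 F [ 0.2  0.3 -0.4] ff 30.0
(486, -67, 53.5, 33.5) turn [ 0.0012 -0.0012 -0.    ] shift [ 0.05 -0.18  3.28] rows>= 0.7
```

All four posts and the cake rim are now seen at the same height. The stacker centre relative to the held cake is (+1.1, −1.6) mm in tool axes, i.e. world (486.5, −66.9). I correct for it and lower.

Call:
{"api": "move_arm", "payload": {
  "deltas": [0, 0, 0, 0.1, -0.16, 0, 1, 0, 0, 0, 0.1, -0.16, 1, 1, 0, 0, 0, 0.1, -0.16, 2, 1, 0, 0, 0, 0.1, -0.16, 2.6, 1, 0, 0, 0, 0.1, -0.16, 3, 1, 0, 0, 0, 0.1, -0.16, 3, 1, 0, 0, 0, 0.1, -0.16, 3, 1, 0, 0, 0, 0.1, -0.16, 3, 1]
}}

```text
time: 22.8
tool_pos: [0.4862, -0.0668, 0.0559]
ee_rot: [3.141, -0.001, 0.585]
wrist_force: [-0.4, -0.3, -0.6]
width: 0.0574
finger_force: 30.0
```

Run:
```python
from rel import *
rel()
plan((486.5,-66.9,53.5,33.5))
```

```text
post [193. 204.] [ 28.89 -29.23] [494.2 -26.5   7.8   7.6  42.4]
post [311. 205.] [28.88 26.77] [525.1 -73.2   7.5   7.8   5.2]
post [185. 251.] [  3.65 -32.03] [471.6 -38.1  21.2   9.7  69. ]
post [320. 251.] [ 3.71 30.01] [505.9 -89.8   9.7  21.2  87.1]
post [196. 319.] [-30.21 -29.62] [444.7 -58.8   3.3   6.   40.1]
post [308. 319.] [-30.17  26.65] [ 475.8 -105.7    2.8    6.2   31.5]
cake [252. 237.] 7298 [ 0.17 -1.24] [485.7 -65.7  29.4] [0.0688 0.0699 0.0709]
t 22.85 at [486.3 -66.8  55.9] rpy [ 1.7996e+02 -4.0000e-02  3.3510e+01] w 57.3 F [-0.2 -0.1 -0.1] ff 30.0
(486.5, -66.9, 53.5, 33.5) turn [ 0.0007 -0.0007  0.0001] shift [0.01 0.02 0.24] rows>= 0.0
```

Call:
{"api": "move_arm", "payload": {
  "deltas": [0, 0, 0, 0, 0, 0.1, 1, 0, 0, 0, 0, 0, 0.2, 1, 0, 0, 0, 0, 0, 0.25, 1, 0, 0, 0, 0, 0, 0.25, 1, 0, 0, 0, 0, 0, 0.25, 1]
}}

```text
time: 23.35
tool_pos: [0.4861, -0.0667, 0.0534]
ee_rot: [3.141, -0.0, 0.585]
wrist_force: [-1.6, -0.7, 2.5]
width: 0.0571
finger_force: 30.0
```

Call:
{"api": "move_arm", "payload": {
  "deltas": [0, 0, 0, 0, 0, 0, -0.6, 0, 0, 0, 0, 0, 0, -0.6, 0, 0, 0, 0, 0, 0, -0.6, 0, 0, 0, 0, 0, -2, -0.6, 0, 0, 0, 0, 0, -5, -0.6, 0, 0, 0, 0, 0, -10, -0.6, 0, 0, 0, 0, 0, -15, -0.6, 0, 0, 0, 0, 0, -18, -0.6]
}}

```text
time: 24.15
tool_pos: [0.487, -0.067, 0.2374]
ee_rot: [3.137, -0.004, 0.585]
wrist_force: [0.4, -0.2, 0.2]
width: 0.0747
finger_force: 0.0
```

Run:
```python
from rel import *
look(("top","side","wrist"))
rel()
plan((616.5,132.5,235,33.5))
```

```text
top cake px [191. 171.] 261 rect [617.2 259.2  50.1  51.6  89.8] circ [617.8 259.8  27.3] z [0.0152 0.0183 0.0211]
top cake px [234. 171.] 262 rect [615.6 134.4  49.4  51.   89.6] circ [616.5 134.9  26.9] z [0.0147 0.0179 0.0211]
top tall px [414. 206.] 70 rect [ 501.4 -337.7   19.9   17.9   85.9] circ [ 500.9 -337.    11.5] z [0.1063 0.1212 0.1257]
top rim px [321. 142.] 87 rect [ 686.3 -111.    42.8   69.    36.8] circ [ 678.  -117.1   34.9] z [0.0374 0.0462 0.0507]
side cake px [231. 144.] 203 rect [617.  258.1  59.4  52.4  59.2] circ [615.3 259.1  30.8] z [0.014  0.0176 0.0211]
side cake px [260. 166.] 165 rect [615.  129.9  55.9  51.1  44.3] circ [613.7 131.4  30.1] z [0.0133 0.0176 0.0212]
side cakeup px [280. 219.] 341 rect [483.1 -68.   58.7  51.3  21. ] circ [483.6 -70.2  30.1] z [0.064  0.0677 0.0705]
side tall px [336. 248.] 173 rect [ 488.6 -236.1   29.9   30.1    8.8] circ [ 488.9 -236.3   18.2] z [0.1026 0.1124 0.1159]
side tall px [378. 271.] 133 rect [ 500.1 -340.6   20.8   20.7   86.5] circ [ 500.4 -340.2   13. ] z [0.1031 0.1212 0.1253]
side rim px [346. 194.] 195 r
[... 222 characters left out ...]
px [381. 262.] 450 rect [ 493.  -232.4   23.4   27.9    7.1] circ [ 492.6 -233.2   17.3] z [0.1025 0.1118 0.1133]
wrist rim px [388.  62.] 610 rect [ 675.3 -117.5   65.2   66.7   10.7] circ [ 675.3 -117.6   33.8] z [0.0368 0.0425 0.0478]
post [224. 158.] [ 28.46 -30.32] [494.2 -26.1   7.3   7.1  81.9]
post [278. 158.] [28.53 26.45] [525.6 -73.4   7.6   7.1  78.8]
post [225. 210.] [-27.67 -30.31] [447.4 -57.1   7.    7.3  76.8]
post [277. 210.] [-27.74  25.77] [ 478.3 -103.9    7.1    7.    34. ]
t 24.35 at [486.1 -66.8 233.1] rpy [ 1.7996e+02 -4.0000e-02  3.3510e+01] w 74.7 F [-0.4  0.1 -1.2] ff 0.0
(616.5, 132.5, 235, 33.5) turn [ 0.0008 -0.0007  0.0001] shift [21.88 -9.42 -0.18] rows>= 4.8
```

Cake 1 is in the stacker. The in-hand comparison with the post tops corrects any x offset, so one grip per cake is enough. On to the cake at (617,133).

Call:
{"api": "move_arm", "payload": {
  "deltas": [0, 0, 0, 22, -9.5, 0, -0.6, 0, 0, 0, 22, -9.5, 0, -0.6, 0, 0, 0, 22, -9.5, 0, -0.6, 0, 0, 0, 22, -9.5, 0, -0.6, 0, 0, 0, 22, -9.5, 0, -0.6, 0, 0, 0, 22, -9.5, 0, -0.6, 0, 0, 0, 22, -9.5, 0, -0.6, 0, 0, 0, 22, -9.5, 0, -0.6]
}}

```text
time: 25.15
tool_pos: [0.616, 0.1328, 0.2316]
ee_rot: [-3.141, 0.003, 0.584]
wrist_force: [-0.3, 0.6, 0.2]
width: 0.0752
finger_force: 0.0
```

Run:
```python
from rel import *
look(("wrist",))
plan((617,133.4,4,33.5))
s=snap("wrist");save(s,"w7")
```

```text
wrist cake px [168. 113.] 1635 rect [619.3 261.4  55.7  56.5  76.4] circ [619.2 261.6  28.7] z [0.0161 0.0176 0.0188]
wrist cake px [252. 168.] 1066 rect [618.4 136.5  56.5  54.7  34.8] circ [618.3 136.3  28.4] z [0.0161 0.0175 0.0189]
wrist cakeup px [326. 339.] 1124 rect [490.4 -61.7  48.6  55.5  32.8] circ [491.4 -61.3  32.8] z [0.0632 0.0673 0.0684]
wrist rim px [444. 234.] 536 rect [ 685.3 -111.9   47.4   68.6   31.7] circ [ 677.6 -117.    34.8] z [0.0369 0.0439 0.0479]
t 25.2 at [616.1 132.5 232.4] rpy [-1.7998e+02  8.0000e-02  3.3410e+01] w 75.1 F [ 0.1 -0.3 -0.2] ff 0.0
(617, 133.4, 4, 33.5) turn [-0.0003  0.0014 -0.0015] shift [ 1.500e-01 -2.000e-02  2.284e+01] rows>= 4.6
```

View pics/w7.png

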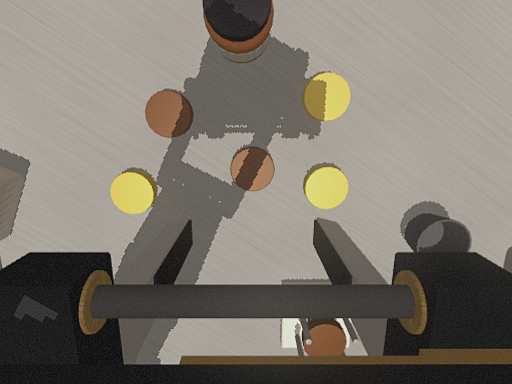

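Wrist view: the brown cake is at (252,168) on the midline. Yellow discs sit at (326,187) and (133,192), clear of the fingers, and the first cake lies between the posts at (326,339). I descend and grip.

Call:
{"api": "move_arm", "payload": {
  "deltas": [0, 0, 0, 0.2, 0, 5, -0.6, 0, 0, 0, 0.2, 0, 10, -0.6, 0, 0, 0, 0.2, 0, 15, -0.6, 0, 0, 0, 0.2, 0, 19, -0.6, 0, 0, 0, 0.2, 0, 21, -0.6, 0, 0, 0, 0.2, 0, 22.4, -0.6, 0, 0, 0, 0.2, 0, 22.8, -0.6, 0, 0, 0, 0.2, 0, 22.8, -0.6]
}}

```text
time: 26.05
tool_pos: [0.619, 0.1346, 0.0059]
ee_rot: [3.141, -0.001, 0.584]
wrist_force: [0.3, 0.5, -0.5]
width: 0.0754
finger_force: 0.0
```

Call:
{"api": "move_arm", "payload": {
  "deltas": [0, 0, 0, 0, 0, 0, -0.6, 0, 0, 0, 0, 0, 0, -0.6, 0, 0, 0, 0, 0, 0, 1, 0, 0, 0, 0, 0, 0, 1, 0, 0, 0, 0, 0, 0, 1, 0, 0, 0, 0, 0, 0, 1, 0, 0, 0, 0, 0, 0, 1]
}}

```text
time: 26.75
tool_pos: [0.6189, 0.1351, 0.0055]
ee_rot: [3.141, -0.001, 0.585]
wrist_force: [-0.5, -0.3, 3.1]
width: 0.0573
finger_force: 30.0
```

Run:
```python
from rel import *
plan((617,133.4,170,33.5),(486.5,-66.9,170,33.5))
```

```text
t 26.75 at [618.9 135.1   5.5] rpy [ 1.7999e+02 -4.0000e-02  3.3510e+01] w 57.3 F [-0.5 -0.3  3.1] ff 30.0
(617, 133.4, 170, 33.5) turn [ 0.0003 -0.0008  0.0001] shift [ -0.24   0.05 -16.45] rows>= 3.3
(486.5, -66.9, 170, 33.5) turn [0. 0. 0.] shift [-21.94   9.5    0.  ] rows>= 4.8
```

Call:
{"api": "move_arm", "payload": {
  "deltas": [0, 0, 0, 0, 0, -2, 1, 0, 0, 0, 0, 0, -6, 1, 0, 0, 0, 0, 0, -11, 1, 0, 0, 0, 0, 0, -16, 1, 0, 0, 0, 0, 0, -16.5, 1]
}}

```text
time: 27.25
tool_pos: [0.6223, 0.1356, 0.1792]
ee_rot: [3.135, -0.014, 0.585]
wrist_force: [0.6, 0.2, -0.2]
width: 0.0575
finger_force: 30.0
```

Call:
{"api": "move_arm", "payload": {
  "deltas": [0, 0, 0, -22.2, 9.5, 0, 1, 0, 0, 0, -22.2, 9.5, 0, 1, 0, 0, 0, -22.2, 9.5, 0, 1, 0, 0, 0, -22.2, 9.5, 0, 1, 0, 0, 0, -22.2, 9.5, 0, 1, 0, 0, 0, -22.2, 9.5, 0, 1, 0, 0, 0, -22.2, 9.5, 0, 1, 0, 0, 0, -22.2, 9.5, 0, 1]
}}

```text
time: 28.05
tool_pos: [0.4862, -0.066, 0.1694]
ee_rot: [-3.141, -0.0, 0.586]
wrist_force: [1.2, 0.5, -0.3]
width: 0.0571
finger_force: 30.0
```

Run:
```python
from rel import *
rel()
plan((486.5,-66.9,90,33.5))
```

```text
post [219. 167.] [ 28.63 -28.62] [494.2 -26.3   7.4   7.8  13.5]
post [287. 168.] [28.72 27.71] [525.4 -73.2   7.3   7.4  85.3]
cake [252. 237.] 7029 [-0.09 -1.23] [485.4 -65.   29. ] [0.1804 0.1815 0.1825]
t 28.1 at [486.3 -65.7 169.5] rpy [-179.95    0.     33.59] w 57.3 F [ 0.7 -0.  -0.1] ff 30.0
(486.5, -66.9, 90, 33.5) turn [-0.0009  0.      0.0016] shift [-0.05  0.11  7.95] rows>= 1.6
```

Call:
{"api": "move_arm", "payload": {
  "deltas": [0, 0, 0, 0, 0.1, 3, 1, 0, 0, 0, 0, 0.1, 5, 1, 0, 0, 0, 0, 0.1, 6, 1, 0, 0, 0, 0, 0.1, 7, 1, 0, 0, 0, 0, 0.1, 7.8, 1, 0, 0, 0, 0, 0.1, 8, 1, 0, 0, 0, 0, 0.1, 8, 1, 0, 0, 0, 0, 0.1, 8, 1]
}}

```text
time: 28.9
tool_pos: [0.487, -0.0677, 0.0908]
ee_rot: [3.14, -0.001, 0.585]
wrist_force: [0.1, -0.3, -0.8]
width: 0.0573
finger_force: 30.0
```

Run:
```python
from rel import *
rel()
plan((486.5,-66.9,74,33.5))
```

```text
post [202. 188.] [ 28.7  -30.55] [494.1 -26.4   7.7   7.7  54.3]
post [298. 188.] [28.6  25.75] [525.1 -73.4   7.8   7.7  80.5]
post [306. 222.] [12.34 30.58] [514.2 -86.4  20.2  14.1  55.2]
post [196. 223.] [  9.05 -34.2 ] [475.7 -34.2   5.4  13.    3.6]
post [205. 275.] [-26.97 -31.06] [447.4 -56.7   6.6   7.9  43.2]
post [295. 275.] [-27.23  25.49] [ 478.4 -104.     6.6    7.7   44.9]
cake [252. 237.] 7097 [ 0.06 -1.42] [486.3 -66.5  29. ] [0.1018 0.1029 0.1039]
t 28.95 at [487.  -67.8  90.9] rpy [ 1.7993e+02 -7.0000e-02  3.3500e+01] w 57.1 F [-0.  -0.4 -1.3] ff 30.0
(486.5, -66.9, 74, 33.5) turn [ 0.0013 -0.0013  0.    ] shift [-0.   -0.1   1.69] rows>= 0.3
```

Call:
{"api": "move_arm", "payload": {
  "deltas": [0, 0, 0, 0.06, -0.12, 0, 1, 0, 0, 0, 0.06, -0.12, 0.6, 1, 0, 0, 0, 0.06, -0.12, 1.2, 1, 0, 0, 0, 0.06, -0.12, 1.5, 1, 0, 0, 0, 0.06, -0.12, 1.6, 1, 0, 0, 0, 0.06, -0.12, 1.65, 1, 0, 0, 0, 0.06, -0.12, 1.65, 1, 0, 0, 0, 0.06, -0.12, 1.65, 1]
}}

```text
time: 29.75
tool_pos: [0.4864, -0.0663, 0.0735]
ee_rot: [3.141, -0.0, 0.585]
wrist_force: [0.0, -0.2, -1.2]
width: 0.0571
finger_force: 30.0
```

Call:
{"api": "move_arm", "payload": {
  "deltas": [0, 0, 0, 0, 0, 0.05, 1, 0, 0, 0, 0, 0, 0.1, 1, 0, 0, 0, 0, 0, 0.1, 1, 0, 0, 0, 0, 0, 0.1, 1]
}}

```text
time: 30.15
tool_pos: [0.4866, -0.0663, 0.073]
ee_rot: [3.141, -0.001, 0.585]
wrist_force: [-1.4, 0.5, 4.1]
width: 0.057
finger_force: 30.0
```

Run:
```python
from rel import *
rel()
plan((486.5,-66.9,74,33.5))
```

```text
post [199. 196.] [ 28.45 -28.97] [494.3 -26.4   7.8   7.5  79.2]
post [306. 197.] [28.16 27.09] [525.  -73.3   7.7   7.6  83.1]
post [192. 237.] [  3.56 -31.77] [472.  -37.8  21.3   9.8  68. ]
post [313. 237.] [ 3.26 29.91] [505.8 -89.4   9.7  21.6  89.5]
post [205. 282.] [-24.99 -28.49] [450.  -56.3   1.7   5.3  20.9]
post [300. 282.] [-24.95  27.06] [ 480.7 -102.6    2.     5.8   35.4]
cake [252. 237.] 7101 [-0.08 -1.08] [485.9 -65.4  29. ] [0.084  0.0851 0.0861]
t 30.2 at [486.5 -66.2  72.9] rpy [ 1.7997e+02 -4.0000e-02  3.3510e+01] w 57.1 F [-0.9  0.1  4.2] ff 30.0
(486.5, -66.9, 74, 33.5) turn [ 0.0005 -0.0006  0.0001] shift [-0.04  0.05 -0.11] rows>= 0.0
```

Call:
{"api": "move_arm", "payload": {
  "deltas": [0, 0, 0, 0, 0, -0.05, -0.6, 0, 0, 0, 0, 0, -0.05, -0.6, 0, 0, 0, 0, 0, -0.05, -0.6, 0, 0, 0, 0, 0, -2, -0.6, 0, 0, 0, 0, 0, -5, -0.6, 0, 0, 0, 0, 0, -10, -0.6, 0, 0, 0, 0, 0, -15, -0.6, 0, 0, 0, 0, 0, -16, -0.6]
}}

```text
time: 31.0
tool_pos: [0.489, -0.0669, 0.2395]
ee_rot: [3.133, -0.008, 0.585]
wrist_force: [0.8, 0.4, 0.2]
width: 0.0752
finger_force: 0.0
```

Call:
{"api": "move_arm", "payload": {
  "deltas": [0, 0, 0, 14.5, -10, 0, -0.6, 0, 0, 0, 14.5, -10, 0, -0.6, 0, 0, 0, 14.5, -10, 0, -0.6, 0, 0, 0, 29, -19.9, 0, -0.6, 0, 0, 0, 29, -19.9, 0, -0.6, 0, 0, 0, 29, -19.9, 0, -0.6, 0, 0, 0, 29, -19.9, 0, -0.6, 0, 0, 0, 29, -19.9, 0, -0.6]
}}

```text
time: 31.8
tool_pos: [0.6183, 0.2652, 0.2274]
ee_rot: [-3.138, 0.005, 0.591]
wrist_force: [-0.6, 0.4, -0.2]
width: 0.0751
finger_force: 0.0
```

Call:
{"api": "move_arm", "payload": {
  "deltas": [0, 0, 0, 0, 0, 0, -0.6, 0, 0, 0, 0, 0, 0, -0.6]
}}

```text
time: 32.0
tool_pos: [0.618, 0.2588, 0.232]
ee_rot: [3.141, 0.001, 0.584]
wrist_force: [-0.5, -0.4, 0.2]
width: 0.0753
finger_force: 0.0
```

Run:
```python
from rel import *
look(("top","side","wrist"))
plan((618.7,259.6,4.5,33.5))
```

```text
top cake px [194. 171.] 136 rect [620.7 250.   55.4  24.8  19.5] circ [617.5 259.2  27.8] z [0.015  0.0181 0.0209]
top cakeup px [308. 214.] 297 rect [485.5 -64.6  48.4  49.7  43.2] circ [484.2 -65.6  26.6] z [0.0835 0.0864 0.0891]
top tall px [413. 206.] 75 rect [ 501.7 -337.2   19.    17.5   85.2] circ [ 501.  -337.5   11.4] z [0.1032 0.1211 0.125 ]
top tall px [373. 211.] 127 rect [ 489.2 -233.6   27.9   30.3    6.3] circ [ 489.9 -233.7   18.3] z [0.1054 0.112  0.1152]
top rim px [324. 146.] 129 rect [ 676.6 -119.8   68.4   66.8    1. ] circ [ 676.5 -118.2   35.3] z [0.037  0.0463 0.0501]
side cake px [229. 143.] 146 rect [614.6 264.   57.5  42.    9.5] circ [614.9 259.7  30.9] z [0.0143 0.0179 0.0214]
side cakeup px [281. 215.] 339 rect [484.1 -68.9  53.6  54.9   5.3] circ [483.6 -70.2  28.7] z [0.0825 0.0857 0.0886]
side tall px [336. 248.] 174 rect [ 489.  -236.    29.5   29.4    4.3] circ [ 490.3 -235.9   18.2] z [0.1017 0.1125 0.1159]
side tall px [378. 271.] 134 rect [ 499.7 -341.    21.1   20.9   84.3] circ [ 500.1 -341.1   12.5] z [0.103  0.121  0.1253]
side rim px [346. 194.] 213 rect [ 676.1 -120.4   69.1   67.3   53. ] circ [ 673.5 -119.8   36.8] z [0.0366 0.0448 0.05  ]
wrist cake px [249. 169.] 1022 rect [619.  262.7  56.6  53.7  31.8] circ [619.  262.6  28.4] z [0.0162 0.0175 0.0188]
t 32.15 at [618.2 258.2 233.5] rpy [ 1.7997e+02 -7.0000e-02  3.3390e+01] w 75.1 F [ 0.1 -0.   1.2] ff 0.0
(618.7, 259.6, 4.5, 33.5) turn [ 0.0005 -0.0012 -0.0019] shift [ 0.09 -0.1  22.9 ] rows>= 4.6
```

Call:
{"api": "move_arm", "payload": {
  "deltas": [0, 0, 0, 0.2, -0.1, 5, -0.6, 0, 0, 0, 0.2, -0.1, 10, -0.6, 0, 0, 0, 0.2, -0.1, 15, -0.6, 0, 0, 0, 0.2, -0.1, 19, -0.6, 0, 0, 0, 0.2, -0.1, 21, -0.6, 0, 0, 0, 0.2, -0.1, 22.4, -0.6, 0, 0, 0, 0.2, -0.1, 22.8, -0.6, 0, 0, 0, 0.2, -0.1, 22.8, -0.6]
}}

```text
time: 32.95
tool_pos: [0.62, 0.2614, 0.0055]
ee_rot: [3.141, -0.002, 0.584]
wrist_force: [0.6, 0.5, 0.8]
width: 0.0753
finger_force: 0.0
```

Call:
{"api": "move_arm", "payload": {
  "deltas": [0, 0, 0, 0, 0, 0, -0.6, 0, 0, 0, 0, 0, 0, -0.6, 0, 0, 0, 0, 0, 0, 1, 0, 0, 0, 0, 0, 0, 1, 0, 0, 0, 0, 0, 0, 1, 0, 0, 0, 0, 0, 0, 1, 0, 0, 0, 0, 0, 0, 1]
}}

```text
time: 33.65
tool_pos: [0.6196, 0.2619, 0.005]
ee_rot: [3.141, -0.001, 0.585]
wrist_force: [0.1, -0.0, 2.5]
width: 0.0575
finger_force: 30.0
```

Run:
```python
from rel import *
plan((618.7,259.6,175,33.5),(486.5,-66.9,175,33.5))
```

```text
t 33.65 at [619.6 261.9   5. ] rpy [ 1.7999e+02 -4.0000e-02  3.3510e+01] w 57.5 F [ 0.1 -0.   2.5] ff 30.0
(618.7, 259.6, 175, 33.5) turn [ 0.0001 -0.0008  0.0002] shift [ -0.19   0.14 -17.  ] rows>= 3.4
(486.5, -66.9, 175, 33.5) turn [0. 0. 0.] shift [-29.04  19.93   0.  ] rows>= 7.0
```

Call:
{"api": "move_arm", "payload": {
  "deltas": [0, 0, 0, 0, 0, -2, 1, 0, 0, 0, 0, 0, -6, 1, 0, 0, 0, 0, 0, -11, 1, 0, 0, 0, 0, 0, -16, 1, 0, 0, 0, 0, 0, -17.5, 1]
}}

```text
time: 34.15
tool_pos: [0.6218, 0.2626, 0.1872]
ee_rot: [3.139, -0.011, 0.585]
wrist_force: [0.5, -0.1, -0.4]
width: 0.0576
finger_force: 30.0
```

Call:
{"api": "move_arm", "payload": {
  "deltas": [0, 0, 0, -14.6, 10, 0, 1, 0, 0, 0, -14.6, 10, 0, 1, 0, 0, 0, -14.6, 10, 0, 1, 0, 0, 0, -14.6, 10, 0, 1, 0, 0, 0, -29.3, 20.1, 0, 1, 0, 0, 0, -29.3, 20.1, 0, 1, 0, 0, 0, -29.3, 20.1, 0, 1, 0, 0, 0, -29.3, 20.1, 0, 1]
}}

```text
time: 34.95
tool_pos: [0.4839, -0.0702, 0.1781]
ee_rot: [-3.141, 0.002, 0.582]
wrist_force: [0.1, 0.6, -1.5]
width: 0.0573
finger_force: 30.0
```

Call:
{"api": "move_arm", "payload": {
  "deltas": [0, 0, 0, 0, 0, 0, 1, 0, 0, 0, 0, 0, 0, 1, 0, 0, 0, 0, 0, 0, 1]
}}

```text
time: 35.25
tool_pos: [0.4861, -0.0666, 0.1788]
ee_rot: [-3.14, 0.0, 0.586]
wrist_force: [-0.3, -0.1, -0.4]
width: 0.0573
finger_force: 30.0
```

Run:
```python
from rel import *
rel()
plan((486.5,-66.9,100,33.5))
```

```text
post [220. 165.] [ 29.21 -29.03] [494.4 -26.3   7.5   7.1  88.3]
post [285. 165.] [29.17 27.1 ] [525.4 -73.1   7.    7.8  32.9]
cake [252. 238.] 7080 [-0.51 -1.23] [485.  -65.9  29. ] [0.1903 0.1914 0.1924]
t 35.3 at [486.2 -66.5 178.9] rpy [-1.7994e+02  1.0000e-02  3.3600e+01] w 57.5 F [ 0.  -0.2 -0.1] ff 30.0
(486.5, -66.9, 100, 33.5) turn [-0.001   0.0002  0.0018] shift [0.   0.06 7.89] rows>= 1.6
```

Call:
{"api": "move_arm", "payload": {
  "deltas": [0, 0, 0, 0.05, 0, 3, 1, 0, 0, 0, 0.05, 0, 5, 1, 0, 0, 0, 0.05, 0, 6, 1, 0, 0, 0, 0.05, 0, 7, 1, 0, 0, 0, 0.05, 0, 7.8, 1, 0, 0, 0, 0.05, 0, 8.2, 1, 0, 0, 0, 0.05, 0, 8.2, 1, 0, 0, 0, 0.05, 0, 8.2, 1]
}}

```text
time: 36.1
tool_pos: [0.4869, -0.0675, 0.0981]
ee_rot: [3.141, -0.001, 0.585]
wrist_force: [-0.4, 0.2, -0.6]
width: 0.0572
finger_force: 30.0
```

Run:
```python
from rel import *
rel()
plan((486.5,-66.9,91,33.5))
```

```text
post [204. 185.] [ 28.88 -30.36] [494.2 -26.2   7.4   7.7  53.2]
post [297. 186.] [28.9  25.77] [525.2 -73.    7.3   7.7  86.2]
post [200. 220.] [  9.29 -33.38] [476.2 -34.5   3.5  10.    7.1]
post [306. 221.] [ 9.14 31.88] [512.1 -89.    3.7  10.8  58.6]
post [207. 271.] [-27.34 -30.4 ] [447.3 -57.2   7.4   7.2  63.7]
post [295. 272.] [-27.74  25.82] [ 478.  -104.3    7.5    7.1   24.1]
cake [252. 238.] 7105 [-0.51 -1.37] [485.7 -66.6  29. ] [0.1096 0.1107 0.1117]
t 36.15 at [486.9 -67.5  98.3] rpy [ 1.7994e+02 -6.0000e-02  3.3500e+01] w 56.9 F [0.3 0.2 0.1] ff 30.0
(486.5, -66.9, 91, 33.5) turn [ 0.001  -0.0011  0.0001] shift [-0.01 -0.07  0.73] rows>= 0.1
```

Call:
{"api": "move_arm", "payload": {
  "deltas": [0, 0, 0, 0.12, -0.09, 0.2, 1, 0, 0, 0, 0.12, -0.09, 0.4, 1, 0, 0, 0, 0.12, -0.09, 0.55, 1, 0, 0, 0, 0.12, -0.09, 0.65, 1, 0, 0, 0, 0.12, -0.09, 0.65, 1, 0, 0, 0, 0.12, -0.09, 0.65, 1]
}}

```text
time: 36.75
tool_pos: [0.4869, -0.066, 0.091]
ee_rot: [3.142, -0.0, 0.585]
wrist_force: [0.9, -0.2, -0.1]
width: 0.0573
finger_force: 30.0
```

Call:
{"api": "move_arm", "payload": {
  "deltas": [0, 0, 0, 0, 0, 0.05, 1, 0, 0, 0, 0, 0, 0.08, 1, 0, 0, 0, 0, 0, 0.08, 1, 0, 0, 0, 0, 0, 0.08, 1]
}}

```text
time: 37.15
tool_pos: [0.4871, -0.0659, 0.0905]
ee_rot: [3.141, -0.001, 0.585]
wrist_force: [-0.9, 0.6, 2.6]
width: 0.0575
finger_force: 30.0
```

Run:
```python
from rel import *
rel()
plan((486.5,-66.9,91,33.5))
```

```text
post [204. 190.] [ 27.65 -29.04] [494.1 -26.4   7.6   7.4  33.3]
post [301. 190.] [27.74 27.15] [525.2 -73.2   7.7   7.6  79.4]
post [307. 225.] [ 6.26 32.23] [510.1 -89.3  23.1  15.   46.2]
post [196. 223.] [  9.13 -34.59] [475.6 -32.    4.8  12.8   9.4]
post [208. 276.] [-27.29 -29.21] [448.2 -56.6   5.3   7.6  34.3]
post [297. 276.] [-27.53  27.12] [ 479.1 -103.7    5.7    7.6   28.3]
cake [252. 238.] 7109 [-0.5  -1.39] [485.9 -65.   29. ] [0.102  0.1031 0.1041]
t 37.2 at [487.1 -65.9  90.5] rpy [ 1.7999e+02 -3.0000e-02  3.3510e+01] w 57.1 F [-0.1  0.4  2.2] ff 30.0
(486.5, -66.9, 91, 33.5) turn [ 0.0002 -0.0005  0.0001] shift [-0.1   0.05 -0.05] rows>= 0.0
```

Call:
{"api": "move_arm", "payload": {
  "deltas": [0, 0, 0, 0, 0, -0.05, -0.6, 0, 0, 0, 0, 0, -0.05, -0.6, 0, 0, 0, 0, 0, -0.05, -0.6, 0, 0, 0, 0, 0, -2, -0.6, 0, 0, 0, 0, 0, -5, -0.6, 0, 0, 0, 0, 0, -10, -0.6, 0, 0, 0, 0, 0, -14, -0.6, 0, 0, 0, 0, 0, -14, -0.6]
}}

```text
time: 38.0
tool_pos: [0.49, -0.0667, 0.2374]
ee_rot: [3.132, -0.009, 0.585]
wrist_force: [0.6, 0.4, 1.0]
width: 0.0754
finger_force: 0.0
```

Call:
{"api": "move_arm", "payload": {
  "deltas": [0, 0, -0.14, -2, 3, 0, -0.4, 0, 0, -0.28, -4, 6, 0, -0.4, 0, 0, -0.42, -6, 9, 0, -0.4, 0, 0, -0.56, -8, 12, 0, -0.4, 0, 0, -0.7, -9, 14.2, 0, -0.4, 0, 0, -0.84, -9, 14.2, 0, -0.4, 0, 0, -0.98, -9, 14.2, 0, -0.4, 0, 0, -1.11, -9, 14.2, 0, -0.4]
}}

```text
time: 38.8
tool_pos: [0.4898, -0.2343, 0.2285]
ee_rot: [-3.14, -0.002, 1.7]
wrist_force: [-0.4, -0.2, 0.2]
width: 0.0657
finger_force: 0.0
```

Call:
{"api": "move_arm", "payload": {
  "deltas": [0, 0, 0, 0, 0, 0, -0.4, 0, 0, 0, 0, 0, 0, -0.4, 0, 0, 0, 0, 0, 0, -0.4]
}}

```text
time: 39.1
tool_pos: [0.4902, -0.2339, 0.2296]
ee_rot: [-3.141, -0.001, 1.693]
wrist_force: [0.1, 1.0, 0.0]
width: 0.0662
finger_force: 0.0
```

Run:
```python
from rel import *
look(("top","side","wrist"))
plan((490.8,-234,73,97))
s=snap("wrist");save(s,"w8")
```

```text
top cakeup px [309. 213.] 232 rect [485.7 -65.7  52.9  45.3  60.3] circ [485.2 -64.6  27.5] z [0.1015 0.1044 0.107 ]
top tall px [373. 211.] 126 rect [ 489.3 -233.3   28.    29.1    6.9] circ [ 489.9 -233.7   17.7] z [0.1038 0.1123 0.1154]
top rim px [325. 146.] 134 rect [ 676.3 -119.8   66.6   67.6   88.2] circ [ 676.5 -119.1   35.4] z [0.037  0.0466 0.0502]
side cakeup px [279. 203.] 45 rect [494.5 -51.8  14.5  37.1  53.1] circ [494.7 -51.4  18.7] z [0.1004 0.1041 0.1072]
side cakeup px [285. 219.] 144 rect [480.9 -89.9  20.5  33.1  59.8] circ [481.3 -89.1  17.7] z [0.0661 0.1019 0.1062]
side tall px [337. 248.] 172 rect [ 488.9 -236.1   30.3   29.4    2.8] circ [ 488.  -235.2   18.3] z [0.1033 0.1127 0.1163]
side tall px [378. 271.] 134 rect [ 500.6 -341.1   20.9   21.3   83.6] circ [ 500.3 -341.4   12.7] z [0.1027 0.1209 0.1259]
wrist cakeup px [266.  15.] 1576 rect [486.7 -77.5  55.8  32.4   7.6] circ [485.3 -67.   28. ] z [0.1021 0.1036 0.1048]
wrist tall px [253. 188.] 765 rect [ 490.  -232.2   27.3   26.8    6.8] circ [ 490.2 -232.4   17.6] z [0.1086 0.1122 0.1136]
wrist tall px [251. 277.] 240 rect [ 499.  -331.3   23.2   12.    23.9] circ [ 500.9 -335.6   11.7] z [0.1016 0.1135 0.1219]
wrist rim px [443.  96.] 615 rect [ 683.1 -117.5   52.    66.9    7.1] circ [ 675.8 -118.4   33.8] z [0.0369 0.0428 0.0478]
wrist rim px [400. 101.] 203 rect [ 650.2 -121.5   18.3   58.5    7.5] circ [ 659.2 -120.3   29.2] z [0.0375 0.0447 0.0483]
t 39.25 at [ 490.3 -233.9  230.1] rpy [ 1.800e+02 -1.000e-02  9.707e+01] w 65.6 F [ 0.4 -0.4  0. ] ff 0.0
(490.8, -234, 73, 97) turn [ 0.     -0.0001  0.0011] shift [-0.02  0.05 15.71] rows>= 3.1
```

View pics/w8.png

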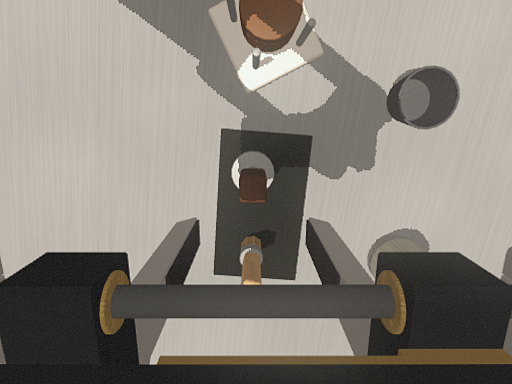

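Wrist view: the tamper grip at (253,188) is square to the fingers. The stack is at (270,15) and the dauber stands at (251,265). I grasp the tamper.

Call:
{"api": "move_arm", "payload": {
  "deltas": [0, 0, 0, 0, 0, 5, -0.4, 0, 0, 0, 0, 0, 9, -0.4, 0, 0, 0, 0, 0, 12, -0.4, 0, 0, 0, 0, 0, 14.5, -0.4, 0, 0, 0, 0, 0, 15.7, -0.4, 0, 0, 0, 0, 0, 15.7, -0.4, 0, 0, 0, 0, 0, 15.7, -0.4, 0, 0, 0, 0, 0, 15.7, -0.4]
}}

```text
time: 40.1
tool_pos: [0.4915, -0.2348, 0.0753]
ee_rot: [3.139, 0.002, 1.695]
wrist_force: [0.7, -0.0, -0.2]
width: 0.0658
finger_force: 0.0
```

Call:
{"api": "move_arm", "payload": {
  "deltas": [0, 0, 0, 0, 0, 0, -0.4, 0, 0, 0, 0, 0, 0, 1, 0, 0, 0, 0, 0, 0, 1, 0, 0, 0, 0, 0, 0, 1, 0, 0, 0, 0, 0, 0, 1, 0, 0, 0, 0, 0, 0, 1, 0, 0, 0, 0, 0, 0, 1, 0, 0, 0, 0, 0, 0, 1]
}}

```text
time: 40.9
tool_pos: [0.4903, -0.234, 0.0731]
ee_rot: [3.142, -0.0, 1.695]
wrist_force: [1.0, -0.6, 0.0]
width: 0.0275
finger_force: 30.0
```

Run:
```python
from rel import *
plan((490.8,-234,215,97),(486.5,-66.9,215,97))
```

```text
t 40.9 at [ 490.3 -234.    73.1] rpy [ 1.80e+02 -1.00e-02  9.71e+01] w 27.5 F [ 1.  -0.6  0. ] ff 30.0
(490.8, -234, 215, 97) turn [ 0.     -0.0002  0.0018] shift [ -0.     0.05 -14.19] rows>= 2.8
(486.5, -66.9, 215, 97) turn [0. 0. 0.] shift [16.64  1.61  0.  ] rows>= 3.3
```

Call:
{"api": "move_arm", "payload": {
  "deltas": [0, 0, 0, 0, 0, -2, 1, 0, 0, 0, 0, 0, -6, 1, 0, 0, 0, 0, 0, -10, 1, 0, 0, 0, 0, 0, -14, 1, 0, 0, 0, 0, 0, -14, 1, 0, 0, 0, 0, 0, -14, 1]
}}

```text
time: 41.5
tool_pos: [0.4902, -0.234, 0.2126]
ee_rot: [-3.141, -0.0, 1.695]
wrist_force: [-0.9, 0.3, -4.4]
width: 0.0281
finger_force: 30.0
```

Call:
{"api": "move_arm", "payload": {
  "deltas": [0, 0, 0, 4, 0.4, 0, 1, 0, 0, 0, 8, 0.8, 0, 1, 0, 0, 0, 12, 1.2, 0, 1, 0, 0, 0, 15, 1.5, 0, 1, 0, 0, 0, 16.6, 1.7, 0, 1, 0, 0, 0, 16.6, 1.7, 0, 1, 0, 0, 0, 16.6, 1.7, 0, 1, 0, 0, 0, 16.6, 1.7, 0, 1]
}}

```text
time: 42.3
tool_pos: [0.486, -0.068, 0.2115]
ee_rot: [-3.139, -0.001, 1.694]
wrist_force: [0.1, -0.1, -3.5]
width: 0.0281
finger_force: 30.0
```

Call:
{"api": "move_arm", "payload": {
  "deltas": [0, 0, 0, 0, 0, 0, 1, 0, 0, 0, 0, 0, 0, 1, 0, 0, 0, 0, 0, 0, 1]
}}

```text
time: 42.6
tool_pos: [0.4866, -0.0678, 0.2132]
ee_rot: [3.142, -0.0, 1.694]
wrist_force: [0.4, 0.3, -3.5]
width: 0.0277
finger_force: 30.0
```

Run:
```python
from rel import *
plan((486.5,-66.9,175,97))
s=snap("wrist");save(s,"w9"); o=robot.get_obs(); P=cloud(s);H=cv2.cvtColor(s["image"],cv2.COLOR_RGB2HSV); h,S,V=[H[...,i].astype(int) for i in range(3)]
ok=np.hypot(P[...,0]-.4865,P[...,1]+.067)<.09
for z,t in ((.1545,"foot"),(.1,"post"),(.104,"cake")):
    for x in blobs(s,P,ok&((h<30)&(S>80) if t=="cake" else S<75),z-.007,z+.006,20): print(t,x[0],x[1],x[3],x[4],x[5])
```

```text
t 42.6 at [486.6 -67.8 213.2] rpy [180.    -0.    97.05] w 27.7 F [ 0.4  0.3 -3.5] ff 30.0
(486.5, -66.9, 175, 97) turn [ 0.0001 -0.      0.0008] shift [ 0.09 -0.    3.82] rows>= 0.8
foot [252. 195.] 1983 [485.9 -59.   54.9  35.3   7. ] [486.8 -68.8  27.8] [0.1547 0.1563 0.1575]
post [266. 149.] 58 [493.9 -25.7   6.8   7.6   7.6] [493.9 -25.7   3.9] [0.097  0.0993 0.1006]
post [237. 164.] 22 [468.2 -43.   15.9   1.3  39.3] [468.6 -43.5   7.9] [0.0946 0.1011 0.1029]
post [213. 175.] 56 [446.7 -56.8   7.1   6.9  52.6] [446.7 -56.8   3.8] [0.0958 0.0992 0.1004]
post [290. 200.] 58 [524.8 -72.9   7.1   7.5  34.2] [524.8 -73.    3.9] [0.0942 0.099  0.1007]
cake [253. 171.] 609 [483.9 -50.7  56.   27.7   7.7] [485.6 -63.3  28. ] [0.1022 0.1035 0.1046]
```

View pics/w9.png

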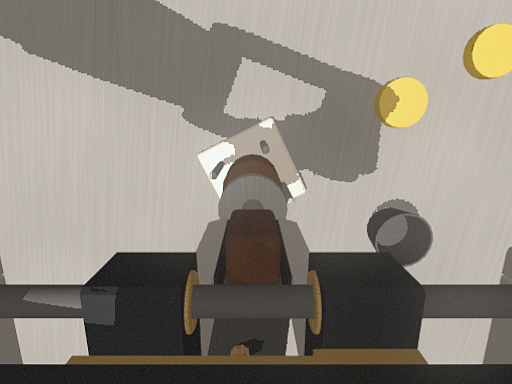

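Call:
{"api": "move_arm", "payload": {
  "deltas": [0, 0, 0, 0.3, -0.05, 0.5, 1, 0, 0, 0, 0.3, -0.05, 1.5, 1, 0, 0, 0, 0.3, -0.05, 2.4, 1, 0, 0, 0, 0.3, -0.05, 2.8, 1, 0, 0, 0, 0.3, -0.05, 2.8, 1, 0, 0, 0, 0.3, -0.05, 2.8, 1, 0, 0, 0, 0.3, -0.05, 2.8, 1]
}}

```text
time: 43.35
tool_pos: [0.486, -0.0643, 0.1856]
ee_rot: [3.141, 0.0, 1.695]
wrist_force: [0.4, -0.5, -2.8]
width: 0.0282
finger_force: 30.0
```

```bash
cat > foot.py <<'E'
from rel import *
def foot():
    plan((486.5,-66.9,175,97))
    s=snap("wrist"); o=robot.get_obs(); P=cloud(s);H=cv2.cvtColor(s["image"],cv2.COLOR_RGB2HSV); h,S,V=[H[...,i].astype(int) for i in range(3)]
    ok=np.hypot(P[...,0]-.4865,P[...,1]+.067)<.09; zf=o["tool_pos"][2]-.0565
    for z,d,t in ((zf,.004,"foot"),(.099,.005,"post"),(.104,.005,"cake")):
        for x in blobs(s,P,ok&((h<30)&(S>80) if t=="cake" else S<75),z-d,z+d,20): print(t,x[0],x[1],x[3],x[4],x[5])
    for nm in("top","side"):
        s=snap(nm);P=cloud(s)
        for x in blobs(s,P,np.hypot(P[...,0]-.4865,P[...,1]+.067)<.06,zf-.005,zf+.005,20): print(nm,"foot",x[0],x[1],x[3],x[4],x[5])
E
python3 -c "from foot import *;foot()"
```

```text
t 43.35 at [486.  -64.3 185.6] rpy [1.7995e+02 1.0000e-02 9.7110e+01] w 28.2 F [ 0.4 -0.5 -2.8] ff 30.0
(486.5, -66.9, 175, 97) turn [0.0009 0.0002 0.0018] shift [-0.26  0.01  1.06] rows>= 0.2
foot [253. 195.] 1930 [485.1 -55.7  54.8  35.6   7.6] [486.2 -65.3  27.7] [0.1275 0.1288 0.13  ]
post [267. 156.] 66 [493.8 -25.6   7.    6.9   7.4] [493.7 -25.8   3.8] [0.0974 0.0993 0.1003]
post [238. 171.] 46 [470.4 -42.2  22.5   2.4  34. ] [471.1 -43.2  11.3] [0.0951 0.1012 0.1029]
post [210. 184.] 69 [446.6 -56.8   7.3   7.5  26.7] [446.6 -56.7   4. ] [0.096  0.0993 0.1003]
post [293. 212.] 67 [524.6 -72.5   7.1   7.3  70.1] [524.7 -72.8   3.9] [0.0958 0.0992 0.1004]
cake [258. 174.] 196 [488.5 -42.9  12.1  43.2  84.2] [488.  -48.1  21.6] [0.1018 0.1033 0.1046]
cake [226. 183.] 32 [460.8 -53.7  16.    3.3  56.9] [461.5 -54.1   8. ] [0.1023 0.1032 0.1044]
side foot [282. 204.] 288 [484.  -71.   54.7  53.9  43.2] [485.7 -71.4  29.2] [0.1256 0.1296 0.1325]
```

Call:
{"api": "move_arm", "payload": {
  "deltas": [0, 0, 0, 0.13, 0, 0.3, 1, 0, 0, 0, 0.13, 0, 0.6, 1, 0, 0, 0, 0.13, 0, 0.9, 1, 0, 0, 0, 0.13, 0, 0.9, 1, 0, 0, 0, 0.13, 0, 0.9, 1]
}}

```text
time: 44.0
tool_pos: [0.4855, -0.0629, 0.176]
ee_rot: [-3.141, -0.0, 1.695]
wrist_force: [-0.8, 0.1, -4.1]
width: 0.0277
finger_force: 30.0
```

Call:
{"api": "move_arm", "payload": {
  "deltas": [0, 0, 0, 0, 0, 0.2, 1, 0, 0, 0, 0, 0, 0.4, 1, 0, 0, 0, 0, 0, 0.6, 1, 0, 0, 0, 0, 0, 0.8, 1, 0, 0, 0, 0, 0, 0.8, 1, 0, 0, 0, 0, 0, 0.8, 1]
}}

```text
time: 44.6
tool_pos: [0.4858, -0.0628, 0.1686]
ee_rot: [3.141, -0.0, 1.695]
wrist_force: [-0.7, 2.1, 0.8]
width: 0.0276
finger_force: 30.0
```

```bash
python3 -c "from foot import *;foot()"
```

```text
t 44.6 at [485.8 -62.8 168.6] rpy [ 1.7994e+02 -1.0000e-02  9.7110e+01] w 27.6 F [-0.7  2.1  0.8] ff 30.0
(486.5, -66.9, 175, 97) turn [ 0.001  -0.0002  0.002 ] shift [-0.41  0.02 -0.64] rows>= 0.2
foot [252. 195.] 1942 [485.1 -53.9  54.7  35.3   6.9] [485.9 -63.8  27.7] [0.1105 0.1118 0.113 ]
post [268. 161.] 77 [493.7 -25.8   6.9   7.8  53.1] [493.8 -25.8   4. ] [0.0969 0.0994 0.1008]
post [248. 177.] 57 [480.8 -41.3  40.4   8.7  11.5] [481.6 -45.2  20.2] [0.0963 0.1014 0.1037]
post [207. 190.] 78 [446.6 -56.6   7.3   7.   51.4] [446.5 -57.    4. ] [0.096  0.0991 0.1003]
post [296. 219.] 62 [525.  -72.    5.8   7.7  63.9] [524.7 -72.9   3.9] [0.0955 0.099  0.1001]
side foot [281. 208.] 281 [483.6 -70.5  55.6  52.2  44.4] [483.5 -68.4  29.8] [0.1092 0.1123 0.1152]
```

The foot is now centred on the stack within 1 mm and the spring is giving. I press to the bottom.

Call:
{"api": "move_arm", "payload": {
  "deltas": [0, 0, 0, 0, 0, 0.3, 1, 0, 0, 0, 0, 0, 0.6, 1, 0, 0, 0, 0, 0, 0.9, 1, 0, 0, 0, 0, 0, 1.2, 1, 0, 0, 0, 0, 0, 1.5, 1, 0, 0, 0, 0, 0, 1.7, 1, 0, 0, 0, 0, 0, 1.8, 1, 0, 0, 0, 0, 0, 1.8, 1]
}}

```text
time: 45.55
tool_pos: [0.4858, -0.0627, 0.1507]
ee_rot: [3.141, -0.0, 1.695]
wrist_force: [-1.0, 3.0, 6.5]
width: 0.0279
finger_force: 30.0
```

Call:
{"api": "move_arm", "payload": {
  "deltas": [0, 0, 0, 0, 0, 0.1, 1, 0, 0, 0, 0, 0, 0.2, 1, 0, 0, 0, 0, 0, 0.2, 1, 0, 0, 0, 0, 0, 0.2, 1]
}}

```text
time: 45.95
tool_pos: [0.4858, -0.0628, 0.1491]
ee_rot: [3.14, -0.0, 1.695]
wrist_force: [-0.8, 2.1, 6.2]
width: 0.0278
finger_force: 30.0
```

Call:
{"api": "move_arm", "payload": {
  "deltas": [0, 0, 0, 0, 0, 0.1, 1, 0, 0, 0, 0, 0, 0.2, 1, 0, 0, 0, 0, 0, 0.2, 1, 0, 0, 0, 0, 0, 0.2, 1]
}}

```text
time: 46.35
tool_pos: [0.486, -0.0635, 0.1488]
ee_rot: [3.139, 0.002, 1.695]
wrist_force: [-4.1, 2.0, 12.7]
width: 0.0279
finger_force: 30.0
```

Call:
{"api": "move_arm", "payload": {
  "deltas": [0, 0, 0, 0, 0, 0.1, 1, 0, 0, 0, 0, 0, 0.1, 1, 0, 0, 0, 0, 0, 0.1, 1, 0, 0, 0, 0, 0, 0.1, 1]
}}

```text
time: 46.75
tool_pos: [0.4861, -0.0638, 0.1487]
ee_rot: [3.139, 0.003, 1.695]
wrist_force: [-3.5, 1.6, 15.6]
width: 0.0278
finger_force: 30.0
```

```bash
python3 -c "from foot import *;foot()"
```

```text
t 46.75 at [486.1 -63.8 148.7] rpy [1.7984e+02 1.6000e-01 9.7090e+01] w 27.8 F [-3.5  1.6 15.6] ff 30.0
(486.5, -66.9, 175, 97) turn [0.0029 0.0028 0.0016] shift [-0.32  0.01 -2.63] rows>= 0.5
foot [252. 194.] 1999 [485.  -54.5  55.6  36.7   6.8] [486. -64.  28.] [0.0909 0.0922 0.0933]
foot [205. 190.] 27 [447.4 -54.4   2.5   7.3  72.9] [447.  -55.6   3.6] [0.0886 0.0923 0.0956]
foot [298. 220.] 23 [524.  -69.9   5.8   1.4  15.8] [524.2 -70.6   2.9] [0.0886 0.0925 0.0953]
post [269. 163.] 91 [493.6 -25.7   7.3   7.3  57.6] [493.6 -25.9   4. ] [0.0967 0.0993 0.1004]
post [203. 195.] 91 [446.6 -56.7   7.4   7.   48.7] [446.7 -56.9   3.9] [0.0955 0.0992 0.1006]
post [252. 201.] 70 [484.7 -58.3  17.2   6.6  12.3] [485.4 -61.5   8.6] [0.0946 0.0991 0.1035]
post [301. 225.] 52 [526.  -72.    4.2   7.1  34.3] [525.  -72.8   3.6] [0.0957 0.0991 0.1001]
side foot [281. 214.] 276 [484.4 -70.3  52.4  52.8  44.5] [484.6 -68.3  28.4] [0.0889 0.0926 0.0949]
```

The plate is bottomed: travel has stopped and the net push is about 19 N. I hold for 1.6 s, then release slowly.

Call:
{"api": "move_arm", "payload": {
  "deltas": [0, 0, 0, 0, 0, 0, 1, 0, 0, 0, 0, 0, 0, 1, 0, 0, 0, 0, 0, 0, 1, 0, 0, 0, 0, 0, 0, 1, 0, 0, 0, 0, 0, 0, 1, 0, 0, 0, 0, 0, 0, 1, 0, 0, 0, 0, 0, 0, 1, 0, 0, 0, 0, 0, 0, 1]
}}

```text
time: 47.7
tool_pos: [0.4861, -0.0638, 0.1487]
ee_rot: [3.139, 0.003, 1.695]
wrist_force: [-3.2, 1.4, 16.3]
width: 0.0281
finger_force: 30.0
```

Call:
{"api": "move_arm", "payload": {
  "deltas": [0, 0, 0, 0, 0, 0, 1, 0, 0, 0, 0, 0, 0, 1, 0, 0, 0, 0, 0, 0, 1, 0, 0, 0, 0, 0, 0, 1, 0, 0, 0, 0, 0, 0, 1, 0, 0, 0, 0, 0, 0, 1, 0, 0, 0, 0, 0, 0, 1, 0, 0, 0, 0, 0, 0, 1]
}}

```text
time: 48.5
tool_pos: [0.4862, -0.0638, 0.1487]
ee_rot: [3.139, 0.003, 1.695]
wrist_force: [-2.5, 1.6, 15.3]
width: 0.0276
finger_force: 30.0
```

Call:
{"api": "move_arm", "payload": {
  "deltas": [0, 0, 0, 0, 0, -0.4, 1, 0, 0, 0, 0, 0, -0.8, 1, 0, 0, 0, 0, 0, -1.2, 1, 0, 0, 0, 0, 0, -1.6, 1, 0, 0, 0, 0, 0, -2, 1, 0, 0, 0, 0, 0, -2.4, 1, 0, 0, 0, 0, 0, -2.8, 1, 0, 0, 0, 0, 0, -3.2, 1]
}}

```text
time: 49.3
tool_pos: [0.4847, -0.0631, 0.1762]
ee_rot: [-3.139, -0.001, 1.695]
wrist_force: [-0.4, 0.2, -3.0]
width: 0.0276
finger_force: 30.0
```

Call:
{"api": "move_arm", "payload": {
  "deltas": [0, 0, 0, 0, 0, -0.5, 1, 0, 0, 0, 0, 0, -1.5, 1, 0, 0, 0, 0, 0, -3, 1, 0, 0, 0, 0, 0, -4, 1, 0, 0, 0, 0, 0, -4, 1, 0, 0, 0, 0, 0, -4, 1]
}}

```text
time: 49.9
tool_pos: [0.4858, -0.063, 0.2177]
ee_rot: [3.141, 0.0, 1.695]
wrist_force: [-0.2, 0.4, -3.8]
width: 0.028
finger_force: 30.0
```

```bash
python3 -c "
from foot import *
foot(); look(('top','side'))
plan((490.3,-234,213,97.1))"
```

```text
t 49.9 at [485.8 -63.  217.7] rpy [1.7995e+02 2.0000e-02 9.7110e+01] w 28.0 F [-0.2  0.4 -3.8] ff 30.0
(486.5, -66.9, 175, 97) turn [0.0009 0.0003 0.0019] shift [-0.39  0.02  4.27] rows>= 0.9
foot [252. 194.] 1981 [484.5 -53.8  55.5  36.5   6.5] [485.7 -63.1  27.9] [0.1598 0.1611 0.1622]
post [265. 153.] 55 [493.9 -25.7   6.9   6.9   6.7] [493.7 -25.9   3.9] [0.097  0.0994 0.1005]
post [240. 166.] 27 [470.8 -41.5  20.8   2.2  32.5] [471.3 -42.4  10.4] [0.0948 0.0995 0.1026]
post [214. 179.] 55 [446.7 -56.7   7.    7.2  38. ] [446.6 -56.7   3.9] [0.0952 0.0992 0.1003]
post [290. 203.] 49 [525.1 -72.5   6.3   7.    6.5] [524.7 -72.6   3.8] [0.0968 0.0992 0.1002]
cake [253. 171.] 321 [481.5 -46.7  52.8  19.5  11.4] [483.4 -55.9  26.4] [0.1021 0.1035 0.1046]
side foot [281. 195.] 294 [483.1 -67.9  53.7  52.9  43.7] [484.5 -67.5  28.8] [0.1573 0.1605 0.1634]
top tall px [413. 206.] 77 rect [ 501.5 -337.2   18.7   17.5   87.2] circ [ 500.4 -337.4   11.4] z [0.1019 0.1206 0.1251]
top rim px [324. 142.] 101 rect [ 686.2 -118.2   48.2   68.6    6.2] circ [ 676.1 -118.7   35.1] z [0.0376 0.0459 0.0496]
side cakeup px [283. 220.] 194 rect [479.7 -87.8  21.8  44.6  73.8] circ [480.4 -85.3  22.6] z [0.0645 0.1005 0.1062]
side tall px [378. 271.] 136 rect [ 500.1 -341.3   21.    20.6   89.1] circ [ 500.5 -340.8   12.9] z [0.1029 0.1206 0.1253]
side rim px [345. 194.] 195 rect [ 675.2 -120.8   68.3   67.4   67.3] circ [ 673.4 -118.6   36.9] z [0.0367 0.0444 0.0499]
t 50.15 at [485.2 -62.9 216.5] rpy [-1.7993e+02 -3.0000e-02  9.7110e+01] w 27.7 F [-0.6  0.1 -3.4] ff 30.0
(490.3, -234, 213, 97.1) turn [-0.0012 -0.0006  0.0001] shift [-17.04  -1.61   0.34] rows>= 3.4
```

Call:
{"api": "move_arm", "payload": {
  "deltas": [0, 0, 0, -4, -0.4, 0, 1, 0, 0, 0, -8, -0.8, 0, 1, 0, 0, 0, -12, -1.2, 0, 1, 0, 0, 0, -15, -1.5, 0, 1, 0, 0, 0, -17, -1.6, 0, 1, 0, 0, 0, -17, -1.6, 0, 1, 0, 0, 0, -17, -1.6, 0, 1, 0, 0, 0, -17, -1.6, 0, 1]
}}

```text
time: 50.95
tool_pos: [0.4907, -0.2327, 0.217]
ee_rot: [-3.141, -0.001, 1.696]
wrist_force: [0.4, -0.0, -4.0]
width: 0.028
finger_force: 30.0
```

Call:
{"api": "move_arm", "payload": {
  "deltas": [0, 0, 0, 0, 0, 4, 1, 0, 0, 0, 0, 0, 7, 1, 0, 0, 0, 0, 0, 10, 1, 0, 0, 0, 0, 0, 12.5, 1, 0, 0, 0, 0, 0, 13.6, 1, 0, 0, 0, 0, 0, 13.6, 1, 0, 0, 0, 0, 0, 13.6, 1, 0, 0, 0, 0, 0, 13.6, 1]
}}

```text
time: 51.75
tool_pos: [0.4921, -0.2342, 0.0834]
ee_rot: [3.138, 0.002, 1.695]
wrist_force: [-0.6, 0.3, -3.4]
width: 0.0277
finger_force: 30.0
```

```bash
python3 -c "
from h import *
plan((490.3,-234,73,97.1))"
```

```text
t 51.75 at [ 492.1 -234.2   83.4] rpy [1.7981e+02 1.4000e-01 9.7130e+01] w 27.7 F [-0.6  0.3 -3.4] ff 30.0
(490.3, -234, 73, 97.1) turn [0.0033 0.0025 0.0005] shift [ 0.05 -0.18  1.04] rows>= 0.2
```

Call:
{"api": "move_arm", "payload": {
  "deltas": [0, 0, 0, 0, 0, 0.3, 1, 0, 0, 0, 0, 0, 0.6, 1, 0, 0, 0, 0, 0, 0.8, 1, 0, 0, 0, 0, 0, 0.9, 1, 0, 0, 0, 0, 0, 0.9, 1, 0, 0, 0, 0, 0, 0.9, 1]
}}

```text
time: 52.35
tool_pos: [0.4908, -0.2337, 0.0733]
ee_rot: [3.141, 0.0, 1.695]
wrist_force: [-1.9, 2.2, 5.4]
width: 0.0277
finger_force: 30.0
```

Call:
{"api": "move_arm", "payload": {
  "deltas": [0, 0, 0, 0, 0, 0.05, 1, 0, 0, 0, 0, 0, 0.1, 1, 0, 0, 0, 0, 0, 0.1, 1, 0, 0, 0, 0, 0, 0.1, 1]
}}

```text
time: 52.75
tool_pos: [0.4909, -0.2338, 0.0733]
ee_rot: [3.141, 0.001, 1.695]
wrist_force: [-3.8, 3.0, 9.2]
width: 0.028
finger_force: 30.0
```

The tamper is on the mat. I ease off, release, rise and check.

Call:
{"api": "move_arm", "payload": {
  "deltas": [0, 0, 0, 0, 0, -0.15, 1, 0, 0, 0, 0, 0, -0.15, 1, 0, 0, 0, 0, 0, -0.15, -0.3, 0, 0, 0, 0, 0, -0.15, -0.3, 0, 0, 0, 0, 0, -0.15, -0.3, 0, 0, 0, 0, 0, -3, -0.3, 0, 0, 0, 0, 0, -8, -0.3, 0, 0, 0, 0, 0, -13, -0.3]
}}

```text
time: 53.55
tool_pos: [0.4901, -0.2333, 0.2011]
ee_rot: [-3.139, -0.002, 1.695]
wrist_force: [0.9, -0.4, 0.2]
width: 0.0608
finger_force: 0.0
```

Call:
{"api": "move_arm", "payload": {
  "deltas": [0, 0, 0, -12, -22, -5, -0.3, 0, 0, 0, -12, -22, -5, -0.3, 0, 0, 0, -12, -22, -5, -0.3, 0, 0, 0, -12, -22, -5, -0.3, 0, 0, 0, -12, -22, -5, -0.3, 0, 0, 0, -12, -22, -5, -0.3, 0, 0, 0, -12, -22, -5, -0.3, 0, 0, 0, -12, -22, -5, -0.3]
}}

```text
time: 54.35
tool_pos: [0.288, -0.3794, 0.2506]
ee_rot: [3.141, -0.001, 1.695]
wrist_force: [-0.2, 0.1, 0.3]
width: 0.061
finger_force: 0.0
```

Run:
```python
from m import *
plan(); look(("top","side"))
a=snap("top"); b=snap("side")
f=lambda s,y,x:cv2.resize(s["image"][y:y+140,x:x+190,::-1],None,fx=4,fy=4,interpolation=cv2.INTER_CUBIC)
cv2.imwrite("pics/fin.png",cv2.resize(np.vstack([f(a,120,280),f(b,170,230)]),(400*760//600,600)))
```

```text
t 54.35 at [ 288.  -379.4  250.6] rpy [ 1.7997e+02 -6.0000e-02  9.7140e+01] w 61.0 F [-0.2  0.1  0.3] ff 0.0
top cakeup px [309. 214.] 328 rect [484.7 -64.2  49.3  52.5  43.8] circ [484.8 -64.6  27.5] z [0.1014 0.1046 0.1071]
top tall px [413. 206.] 75 rect [ 501.6 -337.3   19.5   18.3   88.3] circ [ 501.9 -337.    11.8] z [0.1038 0.1218 0.1251]
top tall px [373. 211.] 127 rect [ 489.5 -232.1   27.9   29.4    7.1] circ [ 489.3 -231.9   17.9] z [0.1048 0.1124 0.1159]
top rim px [324. 146.] 133 rect [ 676.5 -119.9   66.4   67.9   87.7] circ [ 676.3 -118.6   35.1] z [0.0382 0.0466 0.0499]
```

View pics/fin.png

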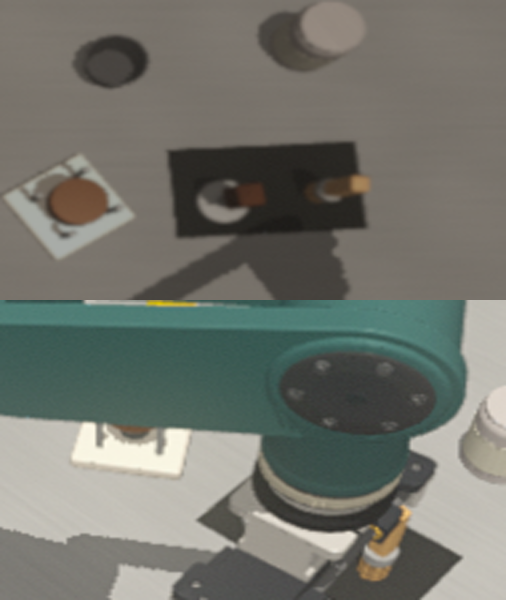

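The top view shows the stack centred between the posts, with its top at 104 mm. The tamper and dauber stand on the mat, the cup is upright, and the robot is clear. No brown cakes are left on the counter, so I hand in.

```bash
python3 -c "from bench import robot; print(robot.close_job())"
```

```text
the job is handed in; nothing more can be done
None
```

The job is handed in, with no verdict returned: plate oiled, all three brown cakes stacked (centred to about 1–2 mm by camera), pressed to the bottom and held about 1.6 s, tamper and dauber back upright on the mat, cup upright, and jar, tin and tub left alone.

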